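# Ready the power-cut kit in the entryway

## Robot

A 6-joint arm with a two-finger parallel gripper is mounted at the origin on the work surface. World frame = base frame: x ahead of the robot, y to its left, z up, the work surface at z = 0. Lengths are in m, angles in rad, forces in N, time in s.
With the tool pointing down it reaches from about 0.325 to 0.9 m from the base axis. Payload 6.1 kg.
Tool frame: the origin (TCP) lies on the centre line of the jaws, within the pads' length; the fingertips stand manip.nose_length ahead of it and the grasp point (between the pads) lies 5 mm behind it (manip.nose_length is the distance from the TCP to the fingertips, in m); z points along the fingers, y is the line along which they close (so a half turn about z gives the same grasp; the last joint's range is limited). The gripper opens to 85 mm and grips with 20 to 120 N. Pads are 22 mm wide; open, the fingers measure 114 mm over their backs; the gripper's body (76 mm by 85 mm) begins 54 mm behind the grasp point. The pads swing forward as they close: fully open they stand 13 mm farther back than shut.
Start: joints at [-1.369, 0.22, 1.526, -0, 1.395, -0.126], TCP at [0.201, -0.592, 0.245] pointing down, gripper open.
Joint ranges: [-2.98, 2.98], [-0.91, 2.08], [0.09, 2.57], [-1.24, 4.39], [0.2, 2.65], [-2.68, 2.68]. Speed limits (rad/s): [2.57, 2.57, 3.01, 3.14, 3.14, 3.14].

## Interface

Orientations are given as a 3x3 rotation matrix whose columns are the frame's x, y, z axes.
In Python, from plant import manip gives the robot as it stands.
- The arm moves only by the tool send_rows, never from a script. Its argument "plan" is a list of rows, each an object with "offset": the shift along the tool's x, y, z in m, a list of three; "turn": the turn, a rotation vector about the tool's x, y, z in degrees, a list of three; "hand": the opening, from -1 (shut) to 1 (fully open). A call has exactly 5 rows; each row shifts and turns the commanded pose from where the row before left it, along the tool's axes as they then stand; what a row does not reach is not made up. A row lasts 1/8 s, in which the tool goes at most 62.5 mm and 10.7 degrees, less where a joint would pass 70% of its speed; a pose out of reach is approached as far as the arm can. A call with a gripper value outside its range is refused whole. The fingers move at their own pace and stop on an object; "newtons" is the grip in N (left out, the last holds). Time passes only in rows, so rows that do not move let the fingers close, or fill a call up. It gives the time, the measured TCP pose, the force, the opening and the grip force at its end, in the units of the state.
- manip.read_state(): the state, without advancing time (a new reading comes with each control period).
- manip.get_image(name): name is "side" or "top" or "wrist"; returns the picture (480x640x3 uint8, blue, green, red); there is no depth.
- manip.calibration(name): a dict with "K" (3x3 intrinsics, pixels), "R" (3x3) and "t" (3): a world point X has camera coordinates R X + t. Camera axes: x right, y down, z forward; pixel columns grow to the right and rows downward; lengths in m; the calibration is good to about 2 mm. The wrist camera is an equidistant fisheye: a pixel r from the principal point sees the ray r / f radians off the axis. A picture is of the moment at which its call begins: read the wrist's pose just before it. calibration takes no time and is no camera call; for the wrist camera it gives the pose at the moment of the call.
- manip.job_done(): hands the job in; it is judged then, once.
Trained networks look in the newest picture that a camera, given by its name, has taken for a name from the list of things; names that differ only in an ending like _2 or _b are one class to them, and where a whole thing is asked for, a point or a joint stands for the part that bears it (a point fixed in the world has none). Each returns a list of dicts, best first, with "score" (0 to 1); they miss things now and then, are a little off and sometimes report something else, mostly with a low value. They report only what shows in the picture. A call takes as long as a camera call. They do not tell look-alikes from the thing itself.
- manip.find_in(camera, target): "xyz" ([x, y, z] in m, in world coordinates, good to about 4 mm: the middle of the surface that is visible of it).
- manip.mark_of(camera, target): "xyz" ([x, y, z] in m, in world coordinates, good to about 4 mm: a listed point, or the origin of a listed thing).
The state is a dict: "time": time; "qpos": joint angles; "joint_vel": joint speeds; "joint_torque": joint torques, N m; "position": TCP position; "orientation": TCP orientation; "ft_force": force on the tool from outside, world axes, zero at the start; "torque": the same for the moment, N m; "opening": finger opening in m; "grasp_force": force on a finger pad.
Only numpy, scipy, OpenCV 4.12 (cv2) and the standard library are available. Lean on these libraries where they do the work, as an engineer would, in place of code of your own. Each camera call takes 0.05 s, during which the arm holds its last target. There are 200 camera calls.

## Task

Make the power-cut kit on the console ready: push each torch lying on the mat down into a station of its own in the white clip rack, middle block between the two forks, until it is fully down and the sprung jaws have closed over it, and slide each power bank flat into a slot of its own in the charging dock, fully home against the stop. Only when all of them are in, slide the dock's power switch all the way over to its on end (towards the clip rack). Leave the bowl, fob cover, carabiner, mints and bell where they are.

Things in the scene. Friction and masses are not known exactly. Their poses are not given: they have to be found in the camera images.
- torch0: slim aluminium torch (2 or 3 of three are present), 140 mm long, 100 g, on the mat. Origin on its axis at mid-length, x along it to the lens. Square grip block 26 x 26, 32 mm long, in the middle (lies on its flats, axis 13 mm up); beside it the rod is 18 mm thick; 26 mm round head from x = 56 to 70, 26 mm tail cap from -58 to -70. Seated, it may slide 10 mm along. Any way round will do.
- torch1: slim aluminium torch (2 or 3 of three are present), 140 mm long, 100 g, on the mat. Origin on its axis at mid-length, x along it to the lens. Square grip block 26 x 26, 32 mm long, in the middle (lies on its flats, axis 13 mm up); beside it the rod is 18 mm thick; 26 mm round head from x = 56 to 70, 26 mm tail cap from -58 to -70. Seated, it may slide 10 mm along. Any way round will do.
- torch2: slim aluminium torch (2 or 3 of three are present), 140 mm long, 100 g, on the mat. Origin on its axis at mid-length, x along it to the lens. Square grip block 26 x 26, 32 mm long, in the middle (lies on its flats, axis 13 mm up); beside it the rod is 18 mm thick; 26 mm round head from x = 56 to 70, 26 mm tail cap from -58 to -70. Seated, it may slide 10 mm along. Any way round will do.
- bank0: grey power bank (one of two), a flat slab 90 mm long (x) x 46 mm wide (y) x 16 mm thick, about 160 g, lying flat on the mat. Origin at the centre of its underside. Either end may go in first.
- bank1: grey power bank (one of two), a flat slab 90 mm long (x) x 46 mm wide (y) x 16 mm thick, about 160 g, lying flat on the mat. Origin at the centre of its underside. Either end may go in first.
- rack: white clip rack; origin under the centre of its 105 x 205 x 6 mm base. Three stations side by side along y, 70 mm apart. Each has two open-topped forks 12 mm wide (x), at x = -40 and +40; between them nothing but the base lies under the torch's block. On the +y side of a fork is a fixed wall 10 mm from the seat's axis, on the -y side a sprung steel jaw.
- dock: black charging dock; origin under the middle of the mouths of its two slots, 74 mm apart along y; x points into the slots. A flat apron 4 mm high lies in front, x = -110 to 0; behind the mouths a roof, its top 30 mm above the table. The slide switch stands at x = -155 mm.
- seat0 (a point): station 0 of the rack: where a seated torch's mid-point lies, 34 mm above the table; x along the torch, y across, z up. Wall and jaw flare outwards above and reach 38 mm above this point. Pushed straight down, the rod needs about 5 to 15 N to force the jaw's nose aside; fully down, the jaw snaps back over it.
- jaw0 (a joint): sprung jaw piece of station 0 (both forks' jaws move together): 0 rad closed, grows as it swings outwards to let a rod past (about 0.15 rad), springs back to 0 by itself.
- seat1 (a point): station 1 of the rack: where a seated torch's mid-point lies, 34 mm above the table; x along the torch, y across, z up. Wall and jaw flare outwards above and reach 38 mm above this point. Pushed straight down, the rod needs about 5 to 15 N to force the jaw's nose aside; fully down, the jaw snaps back over it.
- jaw1 (a joint): sprung jaw piece of station 1 (both forks' jaws move together): 0 rad closed, grows as it swings outwards to let a rod past (about 0.15 rad), springs back to 0 by itself.
- seat2 (a point): station 2 of the rack: where a seated torch's mid-point lies, 34 mm above the table; x along the torch, y across, z up. Wall and jaw flare outwards above and reach 38 mm above this point. Pushed straight down, the rod needs about 5 to 15 N to force the jaw's nose aside; fully down, the jaw snaps back over it.
- jaw2 (a joint): sprung jaw piece of station 2 (both forks' jaws move together): 0 rad closed, grows as it swings outwards to let a rod past (about 0.15 rad), springs back to 0 by itself.
- slot0 (a point): slot 0 of the dock: centre of its mouth, on its floor, 4 mm above the table, level with the apron; x into the slot, y across, z up. 48 mm wide (flared to about 57 at the mouth), 20 mm high, stop at x = 45 mm: a power bank that is home has its origin at this point and sticks out 45 mm.
- slot1 (a point): slot 1 of the dock: centre of its mouth, on its floor, 4 mm above the table, level with the apron; x into the slot, y across, z up. 48 mm wide (flared to about 57 at the mouth), 20 mm high, stop at x = 45 mm: a power bank that is home has its origin at this point and sticks out 45 mm.
- switch (a joint): dock's power slide switch: near 0 m is off, 0.04 m (its stop) is on. Slides along the slots' +y with about 1.5 N of friction and stays where it is left.
- switch_top (a point): centre of the top of the switch's upright grip block (28 mm along x, 20 mm along y, standing 40 mm above its 14.5 mm high track, top 54.5 mm above the table), 155 mm in front (-x) of the slots' mouths; moves with the switch; y is the direction that switches on.
- bowl: matte grey bowl, 130 mm across, 50 mm high, on the mat; origin under its centre. Bystander.
- fob_cover: green key-fob cover, 62 x 36 x 12 mm, on the mat. Bystander.
- carabiner: aluminium carabiner, 76 x 36 x 8 mm, on the mat. Bystander.
- mints: stainless push dispenser, 40 mm across, 72 mm high. Bystander.
- bell: chrome counter bell, 90 mm across, 46 mm high. Bystander.
There are look-alikes about, which are no part of the job. What is shaped like the bank0 but brown is not meant.

How it is judged:
On the way, in this order (a step that is already met when the one before it is completed fails the run):
1. all torches present are clipped in the rack and all power banks present are home in the dock, with the switch still off (((x of torch0 in the frame of seat0 between -0.014 and 0.014 m and y of torch0 in the frame of seat0 between -0.004 and 0.004 m and z of torch0 in the frame of seat0 between -0.004 and 0.004 m and angle between the x axis of torch0 and the x axis of seat0, either way round below 0.06 rad and value of joint jaw0 below 0.04 rad) or (x of torch0 in the frame of seat1 between -0.014 and 0.014 m and y of torch0 in the frame of seat1 between -0.004 and 0.004 m and z of torch0 in the frame of seat1 between -0.004 and 0.004 m and angle between the x axis of torch0 and the x axis of seat1, either way round below 0.06 rad and value of joint jaw1 below 0.04 rad) or (x of torch0 in the frame of seat2 between -0.014 and 0.014 m and y of torch0 in the frame of seat2 between -0.004 and 0.004 m and z of torch0 in the frame of seat2 between -0.004 and 0.004 m and angle between the x axis of torch0 and the x axis of seat2, either way round below 0.06 rad and value of joint jaw2 below 0.04 rad)) and ((x of torch1 in the frame of seat0 between -0.014 and 0.014 m and y of torch1 in the frame of seat0 between -0.004 and 0.004 m and z of torch1 in the frame of seat0 between -0.004 and 0.004 m and angle between the x axis of torch1 and the x axis of seat0, either way round below 0.06 rad and value of joint jaw0 below 0.04 rad) or (x of torch1 in the frame of seat1 between -0.014 and 0.014 m and y of torch1 in the frame of seat1 between -0.004 and 0.004 m and z of torch1 in the frame of seat1 between -0.004 and 0.004 m and angle between the x axis of torch1 and the x axis of seat1, either way round below 0.06 rad and value of joint jaw1 below 0.04 rad) or (x of torch1 in the frame of seat2 between -0.014 and 0.014 m and y of torch1 in the frame of seat2 between -0.004 and 0.004 m and z of torch1 in the frame of seat2 between -0.004 and 0.004 m and angle between the x axis of torch1 and the x axis of seat2, either way round below 0.06 rad and value of joint jaw2 below 0.04 rad)) and ((x of torch2 in the frame of seat0 between -0.014 and 0.014 m and y of torch2 in the frame of seat0 between -0.004 and 0.004 m and z of torch2 in the frame of seat0 between -0.004 and 0.004 m and angle between the x axis of torch2 and the x axis of seat0, either way round below 0.06 rad and value of joint jaw0 below 0.04 rad) or (x of torch2 in the frame of seat1 between -0.014 and 0.014 m and y of torch2 in the frame of seat1 between -0.004 and 0.004 m and z of torch2 in the frame of seat1 between -0.004 and 0.004 m and angle between the x axis of torch2 and the x axis of seat1, either way round below 0.06 rad and value of joint jaw1 below 0.04 rad) or (x of torch2 in the frame of seat2 between -0.014 and 0.014 m and y of torch2 in the frame of seat2 between -0.004 and 0.004 m and z of torch2 in the frame of seat2 between -0.004 and 0.004 m and angle between the x axis of torch2 and the x axis of seat2, either way round below 0.06 rad and value of joint jaw2 below 0.04 rad)) and ((x of bank0 in the frame of slot0 between -0.004 and 0.004 m and y of bank0 in the frame of slot0 between -0.004 and 0.004 m and angle between the x axis of bank0 and the x axis of slot0, either way round below 0.09 rad and angle between the z axis of bank0 and the z axis of slot0, either way round below 0.09 rad) or (x of bank0 in the frame of slot1 between -0.004 and 0.004 m and y of bank0 in the frame of slot1 between -0.004 and 0.004 m and angle between the x axis of bank0 and the x axis of slot1, either way round below 0.09 rad and angle between the z axis of bank0 and the z axis of slot1, either way round below 0.09 rad)) and ((x of bank1 in the frame of slot0 between -0.004 and 0.004 m and y of bank1 in the frame of slot0 between -0.004 and 0.004 m and angle between the x axis of bank1 and the x axis of slot0, either way round below 0.09 rad and angle between the z axis of bank1 and the z axis of slot0, either way round below 0.09 rad) or (x of bank1 in the frame of slot1 between -0.004 and 0.004 m and y of bank1 in the frame of slot1 between -0.004 and 0.004 m and angle between the x axis of bank1 and the x axis of slot1, either way round below 0.09 rad and angle between the z axis of bank1 and the z axis of slot1, either way round below 0.09 rad)) and value of joint switch below 0.02 m), for 0.2 s.
2. the power switch is slid on (value of joint switch above 0.034 m), for 0.2 s.
At the end, for the whole second after the job is handed in: Each torch present is in its own station (within 14 mm along, 4 mm across and in height, 0.06 rad), that jaw closed within 0.04 rad; each power bank in its own slot within 4 mm of home, 4 mm sideways, 0.09 rad; the switch, slid on only after all that, at least 34 mm along; all at rest (((x of torch0 in the frame of seat0 between -0.014 and 0.014 m and y of torch0 in the frame of seat0 between -0.004 and 0.004 m and z of torch0 in the frame of seat0 between -0.004 and 0.004 m and angle between the x axis of torch0 and the x axis of seat0, either way round below 0.06 rad and value of joint jaw0 below 0.04 rad) or (x of torch0 in the frame of seat1 between -0.014 and 0.014 m and y of torch0 in the frame of seat1 between -0.004 and 0.004 m and z of torch0 in the frame of seat1 between -0.004 and 0.004 m and angle between the x axis of torch0 and the x axis of seat1, either way round below 0.06 rad and value of joint jaw1 below 0.04 rad) or (x of torch0 in the frame of seat2 between -0.014 and 0.014 m and y of torch0 in the frame of seat2 between -0.004 and 0.004 m and z of torch0 in the frame of seat2 between -0.004 and 0.004 m and angle between the x axis of torch0 and the x axis of seat2, either way round below 0.06 rad and value of joint jaw2 below 0.04 rad)) and ((x of torch1 in the frame of seat0 between -0.014 and 0.014 m and y of torch1 in the frame of seat0 between -0.004 and 0.004 m and z of torch1 in the frame of seat0 between -0.004 and 0.004 m and angle between the x axis of torch1 and the x axis of seat0, either way round below 0.06 rad and value of joint jaw0 below 0.04 rad) or (x of torch1 in the frame of seat1 between -0.014 and 0.014 m and y of torch1 in the frame of seat1 between -0.004 and 0.004 m and z of torch1 in the frame of seat1 between -0.004 and 0.004 m and angle between the x axis of torch1 and the x axis of seat1, either way round below 0.06 rad and value of joint jaw1 below 0.04 rad) or (x of torch1 in the frame of seat2 between -0.014 and 0.014 m and y of torch1 in the frame of seat2 between -0.004 and 0.004 m and z of torch1 in the frame of seat2 between -0.004 and 0.004 m and angle between the x axis of torch1 and the x axis of seat2, either way round below 0.06 rad and value of joint jaw2 below 0.04 rad)) and ((x of torch2 in the frame of seat0 between -0.014 and 0.014 m and y of torch2 in the frame of seat0 between -0.004 and 0.004 m and z of torch2 in the frame of seat0 between -0.004 and 0.004 m and angle between the x axis of torch2 and the x axis of seat0, either way round below 0.06 rad and value of joint jaw0 below 0.04 rad) or (x of torch2 in the frame of seat1 between -0.014 and 0.014 m and y of torch2 in the frame of seat1 between -0.004 and 0.004 m and z of torch2 in the frame of seat1 between -0.004 and 0.004 m and angle between the x axis of torch2 and the x axis of seat1, either way round below 0.06 rad and value of joint jaw1 below 0.04 rad) or (x of torch2 in the frame of seat2 between -0.014 and 0.014 m and y of torch2 in the frame of seat2 between -0.004 and 0.004 m and z of torch2 in the frame of seat2 between -0.004 and 0.004 m and angle between the x axis of torch2 and the x axis of seat2, either way round below 0.06 rad and value of joint jaw2 below 0.04 rad)) and ((x of bank0 in the frame of slot0 between -0.004 and 0.004 m and y of bank0 in the frame of slot0 between -0.004 and 0.004 m and angle between the x axis of bank0 and the x axis of slot0, either way round below 0.09 rad and angle between the z axis of bank0 and the z axis of slot0, either way round below 0.09 rad) or (x of bank0 in the frame of slot1 between -0.004 and 0.004 m and y of bank0 in the frame of slot1 between -0.004 and 0.004 m and angle between the x axis of bank0 and the x axis of slot1, either way round below 0.09 rad and angle between the z axis of bank0 and the z axis of slot1, either way round below 0.09 rad)) and ((x of bank1 in the frame of slot0 between -0.004 and 0.004 m and y of bank1 in the frame of slot0 between -0.004 and 0.004 m and angle between the x axis of bank1 and the x axis of slot0, either way round below 0.09 rad and angle between the z axis of bank1 and the z axis of slot0, either way round below 0.09 rad) or (x of bank1 in the frame of slot1 between -0.004 and 0.004 m and y of bank1 in the frame of slot1 between -0.004 and 0.004 m and angle between the x axis of bank1 and the x axis of slot1, either way round below 0.09 rad and angle between the z axis of bank1 and the z axis of slot1, either way round below 0.09 rad)) and value of joint switch above 0.034 m and linear speed of each of torch0, torch1, torch2, bank0, bank1 below 0.02 m/s); the robot touches nothing.
It fails at once if a bystander (bowl, fob cover, carabiner, mints, bell) is moved more than 30 mm (distance of any of bowl, fob_cover, carabiner, mints, bell from where it was at the start of the episode above 0.03 m).
Of torch0, torch1, torch2 only 2 to 3 are there at a start; the rules pass over those that are not, and their reading is None.
At some moment in a run one of torch0, torch1, torch2, bank0, bank1 may be knocked a few centimetres aside while the robot is not near it.
It also fails if it takes over 210 s, if anything falls off the work surface, if the arm or the gripper's body presses on something with over 40 N, if the wrist force passes 120 N, or if a joint passes its speed limit or range.

## Working session

There is one attempt and no reset: what is moved stays moved. The work goes in short steps, Python scripts to look and compute and a tool call to move; the robot and the scene stay as the last step left them, time stands still between calls to the robot, and variables do not carry over. Pictures are saved under pics/ and viewed, at most 14 in all, crops included, and the job is handed in when it is done.

Besides the shell and the picture viewer there is one more tool, called after "Call:" in YAML: its name, and indented under it one key for each argument. send_rows: Moves the arm, as the interface text tells. Its arguments: {"type":"object","properties":{"plan":{"type":"array","items":{"type":"object","properties":{"offset":{"type":"array","items":{"type":"number"}},"turn":{"type":"array","items":{"type":"number"}},"hand":{"type":"number"}}}},"newtons":{"type":"number"}},"required":["plan"]}

```bash
mkdir -p pics; python3 - <<'E'
from plant import manip
import cv2,numpy as np
print(manip.nose_length); s=manip.read_state(); print(s)
for c in ("top","side"):
    im=manip.get_image(c); cv2.imwrite(f"pics/{c}0.png",im)
    for n in ("torch0","bank0","rack","dock","switch_top","seat0","seat1","seat2","slot0","slot1","bowl","bell","mints","fob_cover","carabiner"):
        try: print(c,n,[(np.round(d["xyz"],3).tolist(),round(d["score"],2)) for d in manip.mark_of(c,n)])
        except Exception as e: print(n,e)
E
```

```text
0.014
{'time': 0.0, 'qpos': array([-1.36910721e+00,  2.21259984e-01,  1.52762453e+00, -2.42117478e-05,
        1.39471426e+00, -1.26113887e-01]), 'joint_vel': array([ 0.0008506 , -0.00019955,  0.00163592,  0.00044551,  0.0017768 ,
       -0.00051367]), 'joint_torque': array([ 2.40986963e-03, -4.96891558e+01, -3.89399242e+01,  2.52272451e-05,
        1.09792882e-02,  5.23760150e-06]), 'position': array([ 0.20108882, -0.59114236,  0.24417115]), 'orientation': array([[ 9.46750657e-01,  3.21967410e-01, -4.25228697e-04],
       [ 3.21967610e-01, -9.46748654e-01,  1.96067770e-03],
       [ 2.28689626e-04, -1.99318277e-03, -9.99997987e-01]]), 'ft_force': array([ 0.88610046, -0.97010993, -0.33547343]), 'torque': array([ 0.020119  , -0.01960567,  0.0131212 ]), 'grasp_force': 0.0, 'opening': 0.08561951750707475}
top torch0 [([0.502, -0.23, 0.016], 0.67), ([0.663, -0.192, 0.019], 0.63)]
top bank0 [([0.274, -0.312, 0.004], 0.68), ([0.461, -0.321, -0.0], 0.65)]
top rack [([0.549, 0.3, -0.003], 0.95)]
top dock [([0.638, 0.018, -0.004], 0.96), ([0.461, -0.32, 0.002], 0.61), ([0.641, 0.055, 0.003], 
[... 1115 characters left out ...]
 -0.006, 0.051], 0.49)]
side seat0 [([0.544, 0.228, 0.031], 0.88), ([0.559, 0.366, 0.031], 0.68), ([0.552, 0.303, 0.04], 0.6)]
side seat1 [([0.544, 0.228, 0.031], 0.88), ([0.559, 0.366, 0.031], 0.68), ([0.552, 0.303, 0.04], 0.6)]
side seat2 [([0.544, 0.228, 0.031], 0.88), ([0.559, 0.366, 0.031], 0.68), ([0.552, 0.303, 0.04], 0.6)]
side slot0 [([0.64, 0.05, 0.006], 0.93), ([0.643, -0.023, 0.0], 0.64)]
side slot1 [([0.64, 0.05, 0.006], 0.93), ([0.643, -0.023, 0.0], 0.64)]
side bowl [([0.731, -0.342, 0.001], 0.69)]
side bell [([0.776, 0.095, 0.004], 0.66)]
side mints [([0.734, 0.251, -0.002], 0.65)]
side fob_cover [([0.613, -0.298, -0.002], 0.78)]
side carabiner [([0.602, -0.401, 0.002], 0.52)]
```

View pics/top0.png

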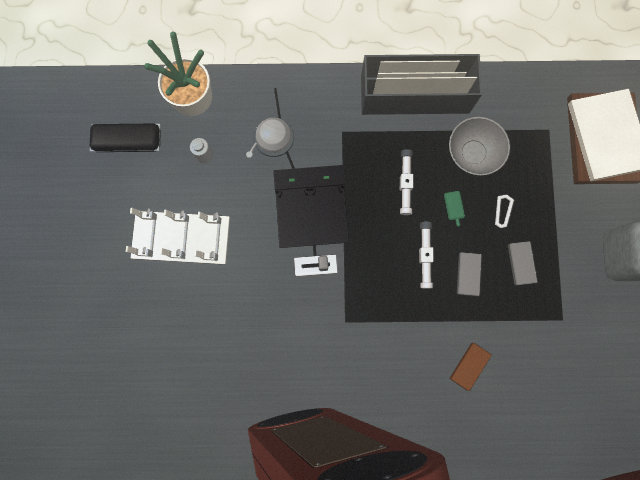

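View pics/side0.png

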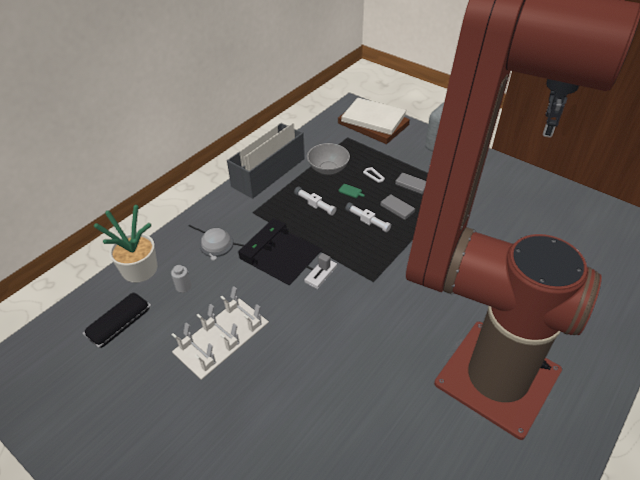

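Top view: grey slabs at px (469,274) and (522,263) are the banks. The brown slab at (470,366) is the look-alike and the black case at (125,137) is unrelated. Torches are at (406,182) and (427,255), so only two are present. I'll check these in a crop and measure.

```bash
cat > h.py <<'E'
from plant import manip
import cv2,numpy as np
from scipy.spatial.transform import Rotation as Ro
def ray(cam,uv,cal=None):
    c=cal or manip.calibration(cam); K,R,t=[np.array(c[k],float) for k in("K","R","t")]
    p=(np.atleast_2d(uv)-K[:2,2])/[K[0,0],K[1,1]]
    if cam=="wrist":
        r=np.linalg.norm(p,axis=1,keepdims=True); d=np.hstack([p*np.sinc(r/np.pi),np.cos(r)])
    else: d=np.hstack([p,np.ones((len(p),1))])
    return -R.T@t, d@R
def pix2w(cam,uv,z,cal=None):
    o,d=ray(cam,uv,cal); return (o+d*((z-o[2])/d[:,2:]))[:,:2]
def w2pix(cam,X,cal=None):
    c=cal or manip.calibration(cam); K,R,t=[np.array(c[k],float) for k in("K","R","t")]
    q=np.atleast_2d(X)@R.T+t
    if cam=="wrist":
        n=np.linalg.norm(q[:,:2],axis=1,keepdims=True)+1e-9; p=q[:,:2]/n*np.arctan2(n,q[:,2:])
    else: p=q[:,:2]/q[:,2:]
    return p*[K[0,0],K[1,1]]+K[:2,2]
def rectify(cam,im,x0,x1,y0,y1,z,res=.0005,cal=None):
    "orthophoto at height z: rows = x falling, cols = y falling (like top view)"
    xs=np.arange(x1,x0,-res); ys=np.arange(y1,y0,-res)
    Y,X=np.meshgrid(ys,xs); P=np.stack([X,Y,np.full_like(X,z)],-1).reshape(-1,3)
    m=w2pix(cam,P,cal).astype(np.float32).reshape(*X.shape,2)
    return cv2.remap(im,m[...,0],m[...,1],cv2.INTER_LINEAR)
def goto(p,yaw):
    "tool-frame offset and turn(deg) from the present pose to p, pointing down, tool y axis at angle yaw-90.. (tool x at yaw)"
    s=manip.read_state(); R=s["orientation"]
    c,n=np.cos(yaw),np.sin(yaw); G=np.array([[c,n,0],[n,-c,0],[0,0,-1.]])
    return R.T@(np.array(p)-s["position"]), np.degrees(Ro.from_matrix(R.T@G).as_rotvec())
E
python3 - <<'E'
from h import *
im=manip.get_image("top")
for n,y,x,z in(("b0",274,469,.016),("b1",263,522,.016)):
    c=im[y-30:y+30,x-26:x+26].astype(int); m=(c.min(2)>75).astype(np.uint8)
    k,l,st,ce=cv2.connectedComponentsWithStats(m); i=1+st[1:,4].argmax()
    pts=np.argwhere(l==i)[:,::-1]+[x-26,y-30]
    w=pix2w("top",pts,z)*1000; r=cv2.minAreaRect(w.astype(np.float32)); print(n,np.round(r[0],1),np.round(r[1],1),round(r[2],1))
for n,y,x in(("t0",182,406),("t1",255,427)):
    c=im[y-37:y+38,x-12:x+13].astype(int); m=(c.min(2)>110).astype(np.uint8)
    k,l,st,ce=cv2.connectedComponentsWithStats(m); i=1+st[1:,4].argmax()
    pts=np.argwhere(l==i)[:,::-1]+[x-12,y-37]
    w=pix2w("top",pts,.018)*1000; r=cv2.minAreaRect(w.astype(np.float32)); v=np.linalg.svd(w-w.mean(0))[2][0]; print(n,np.round(r[0],1),np.round(r[1],1),round(r[2],1),v)
print(manip.calibration("wrist")); 
cr=cv2.resize(im[120:330,380:570],None,fx=2.8,fy=2.8,interpolation=cv2.INTER_CUBIC)
cv2.imwrite("pics/crop.png",cr)
for p in([.5,-.3,.35],[.55,.3,.35],[.55,.02,.3]): print([np.round(v,3) for v in goto(p,0)])
E
```

```text
b0 [ 462.6 -317.8] [47.2 89.3] 84.2
b1 [ 484.4 -431.5] [89.1 48.4] 6.0
t0 [ 656.8 -191.2] [ 25.9 126.8] 88.0 [-0.99858489  0.05318094]
t1 [ 497.6 -227.2] [ 27.5 126. ] 87.7 [-0.9997371   0.02292876]
{'K': array([[371.64829954,   0.        , 316.17906925],
       [  0.        , 371.64829954, 239.1290751 ],
       [  0.        ,   0.        ,   1.        ]]), 'R': array([[ 0.32187194, -0.94678194, -0.00154966],
       [-0.89494546, -0.30478274,  0.32585288],
       [-0.30898393, -0.10349604, -0.94541922]]), 't': array([-0.62390167, -0.04260011,  0.38237582])}
[array([ 0.377, -0.18 , -0.105]), array([ 1.0000e-03, -1.0000e-03,  1.8781e+01])]
[array([ 0.617, -0.732, -0.105]), array([ 1.0000e-03, -1.0000e-03,  1.8781e+01])]
[array([ 0.527, -0.467, -0.055]), array([ 1.0000e-03, -1.0000e-03,  1.8781e+01])]
```

View pics/crop.png

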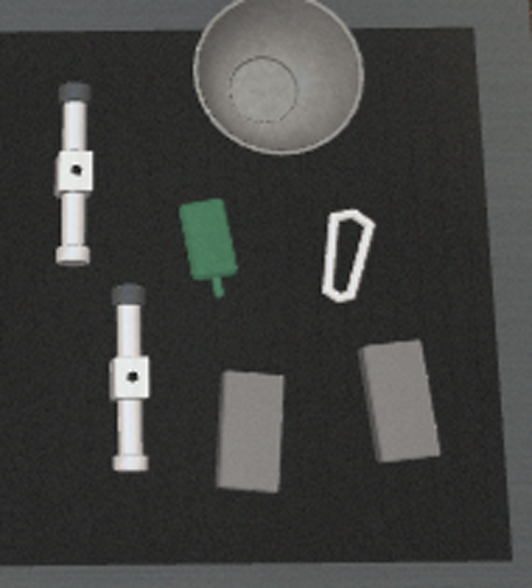

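Both torches (crop px (76,171), (133,377)) show the square block and round ends. Both banks (250,432), (400,400) are grey slabs, so the choice is confirmed. Next I'll move above torch 1.

Call:
send_rows:
  plan:
    - {"offset":[0.05,-0.031,0],"turn":[0,0,0],"hand":1}
    - {"offset":[0.05,-0.031,0],"turn":[0,0,0],"hand":1}
    - {"offset":[0.05,-0.031,0],"turn":[0,0,0],"hand":1}
    - {"offset":[0.05,-0.031,0],"turn":[0,0,0],"hand":1}
    - {"offset":[0.05,-0.031,0],"turn":[0,0,0],"hand":1}

```text
time: 2.28
position: [0.389, -0.363, 0.2456]
orientation: [[0.947, 0.322, 0.001], [0.322, -0.947, -0.001], [0.0, 0.001, -1.0]]
ft_force: [0.6, 0.1, -0.1]
opening: 0.0855
grasp_force: 0.0
```

Call:
send_rows:
  plan:
    - {"offset":[0.05,-0.031,0],"turn":[0,0,0],"hand":1}
    - {"offset":[0.05,-0.031,0],"turn":[0,0,0],"hand":1}
    - {"offset":[0.05,-0.031,0],"turn":[0,0,9.4],"hand":1}
    - {"offset":[0,0,0],"turn":[0,0,9.4],"hand":1}
    - {"offset":[0,0,0],"turn":[0,0,0],"hand":1}

```text
time: 2.9
position: [0.5004, -0.2274, 0.2453]
orientation: [[1.0, 0.003, -0.0], [0.003, -1.0, -0.0], [-0.0, 0.0, -1.0]]
ft_force: [-0.1, -0.4, -0.4]
opening: 0.0856
grasp_force: 0.0
```

```bash
cat > look.py <<'E'
from h import *
import sys
def grab(name,x0,x1,y0,y1,z,res=.0005,save=True):
    cal=manip.calibration("wrist"); im=manip.get_image("wrist")
    o=rectify("wrist",im,x0,x1,y0,y1,z,res,cal)
    if save: cv2.imwrite(f"pics/{name}.png",o)
    return im,cal,o
E
python3 - <<'E'
from look import *
s=manip.read_state(); print(s["time"],s["position"],s["orientation"].round(3).tolist())
im,cal,o=grab("w1",.40,.72,-.48,-.16,.016,.0006)
cv2.imwrite("pics/w1raw.png",im)
E
```

```text
2.9 [ 0.50042836 -0.22743924  0.24529747] [[1.0, 0.003, -0.0], [0.003, -1.0, -0.0], [-0.0, 0.0, -1.0]]
```

View pics/w1.png

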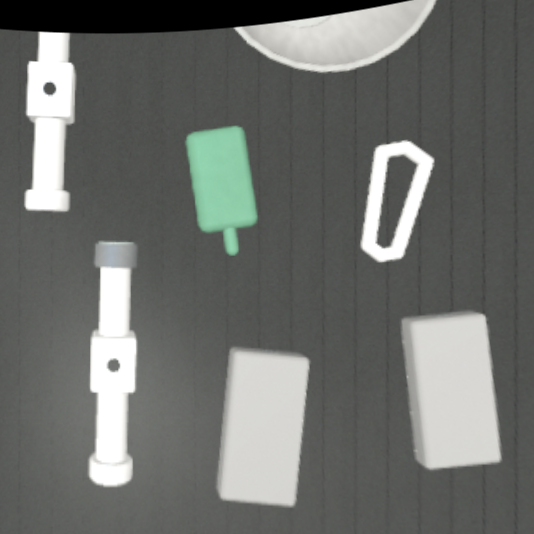

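Wrist orthophoto (0.6 mm/px): torch 1's dot is at (113,365), torch 0's dot at (49,88), and the banks are at (263,427) and (452,390). I'll measure these precisely.

```bash
cat >> look.py <<'E'
def torch(im,cal,g,cam="wrist",half=.05):
    "block dot and yaw near guess g, at z=.026/.018"
    r=.0004; x0,y0=g
    o=rectify(cam,im,x0-half,x0+half,y0-.03,y0+.03,.020,r,cal).min(2)
    m=(o>150).astype(np.uint8); k,l,st,ce=cv2.connectedComponentsWithStats(m); i=1+st[1:,4].argmax()
    rows=[(x0+half-a*r, y0+.03-np.mean(np.nonzero(l[a]==i)[0][[0,-1]])*r) for a in range(len(l)) if (l[a]==i).any()]
    rows=np.array(rows); p=np.polyfit(rows[:,0],rows[:,1],1)
    o=rectify(cam,im,x0-.011,x0+.011,y0-.011,y0+.011,.026,.0002,cal).min(2)
    d=np.argwhere(o<(int(o.min())+int(o.max()))/2).mean(0)
    return np.array([x0+.011-d[0]*.0002,y0+.011-d[1]*.0002]),np.degrees(np.arctan(p[0]))
def bank(im,cal,g,cam="wrist",z=.016,th=190):
    r=.0005; x0,y0=g
    o=rectify(cam,im,x0-.065,x0+.065,y0-.04,y0+.04,z,r,cal).min(2)
    t,m=cv2.threshold(cv2.GaussianBlur(o,(3,3),0),th,1,cv2.THRESH_BINARY) if th else cv2.threshold(o,0,1,cv2.THRESH_OTSU)
    k,l,st,ce=cv2.connectedComponentsWithStats(m); i=1+st[1:,4].argmax()
    q=np.argwhere(l==i)*r; w=np.c_[x0+.065-q[:,0],y0+.04-q[:,1]]*1000
    rc=cv2.minAreaRect(w.astype(np.float32)); b=cv2.boxPoints(rc); e=max((b[1]-b[0],b[2]-b[1]),key=np.linalg.norm)
    return np.array(rc[0])/1000,(np.degrees(np.arctan2(e[1],e[0]))+90)%180-90,np.round(sorted(rc[1]),1)
E
python3 - <<'E'
from look import *
im=cv2.imread("pics/w1raw.png"); cal=manip.calibration("wrist")
p,y=torch(im,cal,(.501,-.228)); print(p,y); print(torch(im,cal,(.667,-.19),half=.03))
print(bank(im,cal,(.464,-.318))); print(bank(im,cal,(.486,-.431)))
for z in(.1,.018): print([v.round(4) for v in goto([*p,z],np.radians(y))])
E
```

```text
[ 0.50302726 -0.22853827] -1.399690767146681
(array([ 0.66444038, -0.19106495]), np.float64(-1.7903844481996987))
(array([ 0.46283472, -0.31904041]), np.float32(-5.5275574), array([44.1, 87.7]))
(array([ 0.48509451, -0.43385062]), np.float32(6.3401947), array([44.1, 87.8]))
[array([0.003 , 0.0005, 0.1453]), array([0.0092, 0.0063, 1.599 ])]
[array([0.003 , 0.0005, 0.2273]), array([0.0092, 0.0063, 1.599 ])]
```

Call:
send_rows:
  plan:
    - {"offset":[0.003,0.0005,0.05],"turn":[0,0,1.6],"hand":0.3}
    - {"offset":[0,0,0.05],"turn":[0,0,0],"hand":0.3}
    - {"offset":[0,0,0.05],"turn":[0,0,0],"hand":0.3}
    - {"offset":[0,0,0.05],"turn":[0,0,0],"hand":0.3}
    - {"offset":[0,0,0.027],"turn":[0,0,0],"hand":0.3}
  newtons: 60

```text
time: 3.58
position: [0.5007, -0.2287, 0.0153]
orientation: [[1.0, -0.027, -0.003], [-0.027, -1.0, 0.002], [-0.004, -0.002, -1.0]]
ft_force: [-0.4, -0.1, 0.2]
opening: 0.0553
grasp_force: 0.0
```

Call:
send_rows:
  plan:
    - {"offset":[0,0,0],"turn":[0,0,0],"hand":-1}
    - {"offset":[0,0,0],"turn":[0,0,0],"hand":-1}
    - {"offset":[0,0,0],"turn":[0,0,0],"hand":-1}
    - {"offset":[0,0,0],"turn":[0,0,0],"hand":-1}
    - {"offset":[0,0,0],"turn":[0,0,0],"hand":-1}

```text
time: 4.2
position: [0.5031, -0.2287, 0.0186]
orientation: [[1.0, -0.028, 0.0], [-0.028, -1.0, -0.0], [0.0, 0.0, -1.0]]
ft_force: [0.8, -0.6, -1.0]
opening: 0.0251
grasp_force: 60.5
```

Call:
send_rows:
  plan:
    - {"offset":[0,0,-0.02],"turn":[0,0,0],"hand":-1}
    - {"offset":[0,0,-0.06],"turn":[0,0,0],"hand":-1}
    - {"offset":[0,0,-0.06],"turn":[0,0,0],"hand":-1}
    - {"offset":[0,0,-0.06],"turn":[0,0,0],"hand":-1}
    - {"offset":[0,0,-0.06],"turn":[0,0,0],"hand":-1}

```text
time: 4.82
position: [0.5028, -0.2284, 0.2821]
orientation: [[1.0, -0.028, 0.002], [-0.028, -1.0, -0.001], [0.002, 0.001, -1.0]]
ft_force: [1.1, -0.8, -0.1]
opening: 0.0248
grasp_force: 60.6
```

Call:
send_rows:
  plan:
    - {"offset":[0,-0.06,0],"turn":[0,0,0],"hand":-1}
    - {"offset":[0,-0.06,0],"turn":[0,0,0],"hand":-1}
    - {"offset":[0,-0.06,0],"turn":[0,0,0],"hand":-1}
    - {"offset":[0,-0.06,0],"turn":[0,0,0],"hand":-1}
    - {"offset":[0,-0.06,0],"turn":[0,0,0],"hand":-1}

```text
time: 5.45
position: [0.5112, 0.0732, 0.2802]
orientation: [[1.0, -0.028, 0.002], [-0.028, -1.0, -0.0], [0.002, -0.0, -1.0]]
ft_force: [0.4, -0.2, -1.1]
opening: 0.0246
grasp_force: 60.8
```

Call:
send_rows:
  plan:
    - {"offset":[0,-0.06,0],"turn":[0,0,0],"hand":-1}
    - {"offset":[0,0,0],"turn":[0,0,0],"hand":-1}
    - {"offset":[0,0,0],"turn":[0,0,0],"hand":-1}
    - {"offset":[0,0,0],"turn":[0,0,0],"hand":-1}
    - {"offset":[0,0,0],"turn":[0,0,0],"hand":-1}

```text
time: 6.08
position: [0.5134, 0.1299, 0.2785]
orientation: [[1.0, -0.03, 0.0], [-0.03, -1.0, -0.0], [0.0, 0.0, -1.0]]
ft_force: [0.3, 0.6, -1.5]
opening: 0.0248
grasp_force: 60.7
```

```bash
python3 - <<'E'
from look import *
im,cal,o=grab("w2",.42,.72,-.08,.42,.006,.0008)
cv2.imwrite("pics/w2raw.png",im); np.save("w2cal.npy",cal,allow_pickle=True)
for n in ("seat0","slot0","switch_top","rack","dock"): print(n,[(np.round(d["xyz"],3).tolist(),round(d["score"],2)) for d in manip.mark_of("wrist",n)])
E
```

```text
seat0 [([0.543, 0.227, 0.033], 0.9), ([0.551, 0.299, 0.033], 0.78), ([0.56, 0.368, 0.03], 0.72)]
slot0 [([0.638, 0.052, 0.004], 0.96), ([0.642, -0.02, 0.007], 0.7)]
switch_top [([0.552, 0.297, 0.033], 0.44)]
rack [([0.643, -0.023, 0.007], 0.67), ([0.519, 0.127, 0.277], 0.64), ([0.549, 0.295, -0.002], 0.56)]
dock [([0.639, 0.021, 0.004], 0.92)]
```

View pics/w2.png

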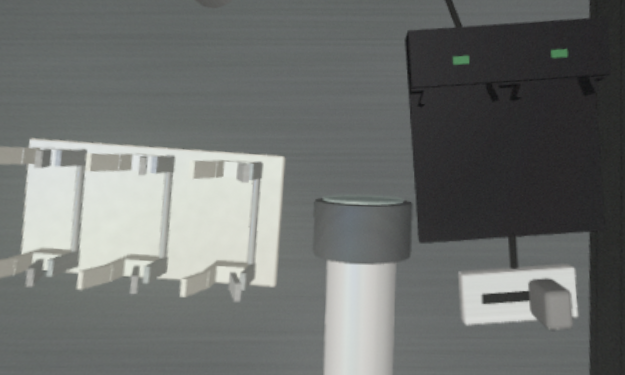

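Wrist orthophoto: rack base corners are at about (284,155), (275,286), (31,139). Dock apron corner is at (420,242), and the switch is off at (550,305). I'll fit the base edges.

```bash
python3 - <<'E'
from look import *
from scipy.optimize import minimize
im=cv2.imread("pics/w2raw.png"); cal=np.load("w2cal.npy",allow_pickle=True).item()
r=.0004
o=rectify("wrist",im,.46,.64,.17,.42,.006,r,cal).min(2).astype(float)
X=lambda a:.64-a*r; Y=lambda b:.42-b*r
def line(pts):
    p=np.array(pts); 
    for _ in range(3):
        l=np.polyfit(p[:,0],p[:,1],1); e=np.abs(p[:,1]-np.polyval(l,p[:,0])); p=p[e<max(.0006,1.5*np.median(e))]
    return l,len(p),e.mean()
g=cv2.GaussianBlur(o,(5,5),0); dy=np.diff(g,axis=1); dx=np.diff(g,axis=0)
# right edge: for x rows .51-.59, min horizontal gradient for y in .185-.21
R=[(X(a),Y(b0+np.argmin(dy[a,b0:])+.5)) for a in range(int((.64-.588)/r),int((.64-.50)/r)) for b0 in[int((.42-.212)/r)]]
T=[(Y(b),X(int(.02/r)+np.argmax(dx[int(.02/r):int(.052/r),b])+int(0)+.5)) for b in range(int(.03/r),int(.215/r))]
B=[(Y(b),X(int(.115/r)+np.argmin(dx[int(.115/r):,b])+.5)) for b in range(int(.16/r),int(.215/r))]
for n,q in(("R",R),("T",T),("B",B)):
    l,k,e=line(q); print(n,l,"deg",np.degrees(np.arctan(l[0])).round(2),k,round(e*1000,2),"at .3/.55",np.polyval(l,.55 if n=="R" else .2976))
E
```

```text
R [-0.07359619  0.23646559] deg -4.21 220 0.14 at .3/.55 0.19598768757431112
T [0.06854115 0.58210999] deg 3.92 412 0.18 at .3/.55 0.6025078341840097
B [0.2802235 0.4328219] deg 15.65 36 1.36 at .3/.55 0.5162164149897797
```

```bash
python3 - <<'E'
from look import *
print([v.round(4) for v in goto([.545,.229,.1],np.radians(-4.05))])
E
```

```text
[array([ 0.0289, -0.099 ,  0.1783]), array([-0.0029,  0.0056,  2.3956])]
```

Call:
send_rows:
  plan:
    - {"offset":[0.0145,-0.0495,0],"turn":[0,0,0],"hand":-1}
    - {"offset":[0.0145,-0.0495,0],"turn":[0,0,2.4],"hand":-1}
    - {"offset":[0,0,0.06],"turn":[0,0,0],"hand":-1}
    - {"offset":[0,0,0.06],"turn":[0,0,0],"hand":-1}
    - {"offset":[0,0,0.058],"turn":[0,0,0],"hand":-1}

```text
time: 7.0
position: [0.5448, 0.2296, 0.0985]
orientation: [[0.998, -0.07, 0.0], [-0.07, -0.998, 0.0], [0.0, -0.0, -1.0]]
ft_force: [0.2, -1.1, -0.5]
opening: 0.025
grasp_force: 60.8
```

Call:
send_rows:
  plan:
    - {"offset":[0,0,0],"turn":[0,0,0],"hand":-1}
    - {"offset":[0,0,0],"turn":[0,0,0],"hand":-1}
    - {"offset":[0,0,0.005],"turn":[0,0,0],"hand":-1}
    - {"offset":[0,0,0.005],"turn":[0,0,0],"hand":-1}
    - {"offset":[0,0,0.005],"turn":[0,0,0],"hand":-1}

```text
time: 7.62
position: [0.5456, 0.2295, 0.0861]
orientation: [[0.998, -0.07, 0.002], [-0.07, -0.998, 0.0], [0.002, -0.001, -1.0]]
ft_force: [-0.8, 1.1, -0.6]
opening: 0.025
grasp_force: 60.7
```

```bash
python3 - <<'E'
from look import *
s=manip.read_state(); print(s["position"],s["ft_force"],[v.round(4) for v in goto([.545,.229,.06],np.radians(-4.05))])
im=manip.get_image("wrist"); cv2.imwrite("pics/w3.png",im)
E
```

```text
[0.54558748 0.22948103 0.08605819] [-0.77348585  1.07263332 -0.56937834] [array([-0.0006,  0.0005,  0.0261]), array([-0.0312, -0.089 ,  0.0279])]
```

View pics/w3.png

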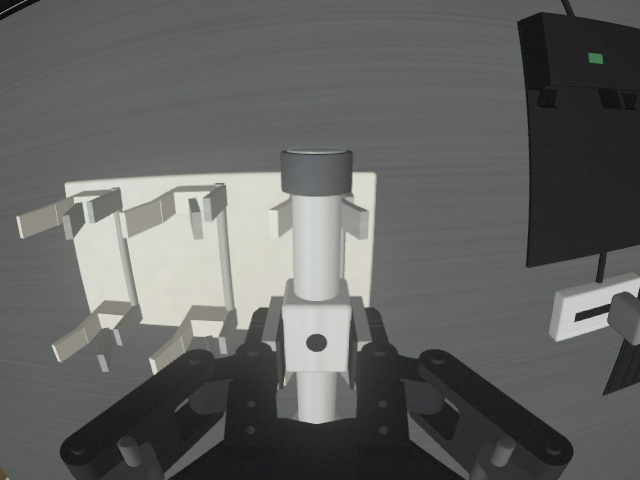

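The rod (317,230) is centred between the flares (272 to 367), so I'll push down.

Call:
send_rows:
  plan:
    - {"offset":[0,0,0.005],"turn":[0,0,0],"hand":-1}
    - {"offset":[0,0,0.005],"turn":[0,0,0],"hand":-1}
    - {"offset":[0,0,0.005],"turn":[0,0,0],"hand":-1}
    - {"offset":[0,0,0.005],"turn":[0,0,0],"hand":-1}
    - {"offset":[0,0,0.005],"turn":[0,0,0],"hand":-1}

```text
time: 8.3
position: [0.545, 0.2293, 0.0599]
orientation: [[0.998, -0.07, -0.0], [-0.07, -0.998, -0.0], [-0.0, 0.0, -1.0]]
ft_force: [0.3, -0.2, -0.8]
opening: 0.0249
grasp_force: 60.7
```

Call:
send_rows:
  plan:
    - {"offset":[0,0,0.005],"turn":[0,0,0],"hand":-1}
    - {"offset":[0,0,0.005],"turn":[0,0,0],"hand":-1}
    - {"offset":[0,0,0.005],"turn":[0,0,0],"hand":-1}
    - {"offset":[0,0,0.005],"turn":[0,0,0],"hand":-1}
    - {"offset":[0,0,0.002],"turn":[0,0,0],"hand":-1}

```text
time: 8.93
position: [0.546, 0.2287, 0.0389]
orientation: [[0.998, -0.07, 0.002], [-0.07, -0.998, -0.001], [0.002, 0.001, -1.0]]
ft_force: [1.4, -4.7, 3.4]
opening: 0.0248
grasp_force: 61.2
```

Call:
send_rows:
  plan:
    - {"offset":[0,0,0],"turn":[0,0,0],"hand":-1}
    - {"offset":[0,0,0],"turn":[0,0,0],"hand":-1}
    - {"offset":[0,0,0],"turn":[0,0,0],"hand":-1}
    - {"offset":[0,0,0],"turn":[0,0,0],"hand":-1}
    - {"offset":[0,0,0],"turn":[0,0,0],"hand":-1}

```text
time: 9.55
position: [0.5458, 0.2287, 0.0384]
orientation: [[0.998, -0.07, 0.002], [-0.07, -0.998, -0.001], [0.002, 0.001, -1.0]]
ft_force: [2.7, -4.3, 1.1]
opening: 0.0254
grasp_force: 61.0
```

Call:
send_rows:
  plan:
    - {"offset":[0,0,0.002],"turn":[0,0,0],"hand":-1}
    - {"offset":[0,0,0],"turn":[0,0,0],"hand":-1}
    - {"offset":[0,0,0],"turn":[0,0,0],"hand":-1}
    - {"offset":[0,0,0],"turn":[0,0,0],"hand":-1}
    - {"offset":[0,0,0],"turn":[0,0,0],"hand":-1}

```text
time: 10.18
position: [0.5455, 0.2287, 0.0364]
orientation: [[0.998, -0.07, 0.001], [-0.07, -0.998, -0.001], [0.001, 0.001, -1.0]]
ft_force: [1.3, -5.2, 1.9]
opening: 0.0249
grasp_force: 61.2
```

Call:
send_rows:
  plan:
    - {"offset":[0,0,0],"turn":[0,0,0],"hand":0.0}
    - {"offset":[0,0,0],"turn":[0,0,0],"hand":0.0}
    - {"offset":[0,0,0],"turn":[0,0,0],"hand":0.0}
    - {"offset":[0,0,-0.03],"turn":[0,0,0],"hand":0.0}
    - {"offset":[0,0,-0.04],"turn":[0,0,0],"hand":0.0}

```text
time: 10.8
position: [0.5437, 0.2293, 0.1056]
orientation: [[0.998, -0.07, -0.003], [-0.07, -0.998, -0.001], [-0.003, 0.001, -1.0]]
ft_force: [0.3, 0.2, -0.1]
opening: 0.0427
grasp_force: 0.0
```

Call:
send_rows:
  plan:
    - {"offset":[0,0,-0.05],"turn":[0,0,0],"hand":0.0}
    - {"offset":[0,0,-0.05],"turn":[0,0,0],"hand":0.0}
    - {"offset":[0,0,-0.03],"turn":[0,0,0],"hand":0.0}
    - {"offset":[0,0,0],"turn":[0,0,0],"hand":0.0}
    - {"offset":[0,0,0],"turn":[0,0,0],"hand":0.0}

```text
time: 11.42
position: [0.5443, 0.2293, 0.2349]
orientation: [[0.998, -0.07, -0.002], [-0.07, -0.998, -0.0], [-0.002, 0.0, -1.0]]
ft_force: [-0.5, -0.4, -1.0]
opening: 0.043
grasp_force: 0.0
```

```bash
python3 - <<'E'
from look import *
s=manip.read_state(); print(s["position"])
im,cal,o=grab("w4",.44,.66,.15,.43,.034,.0004)
print("rack torch",[(np.round(d["xyz"],4).tolist(),round(d["score"],2)) for d in manip.mark_of("wrist","torch0")])
im2=manip.get_image("side"); print("side torch",[(np.round(d["xyz"],4).tolist(),round(d["score"],2)) for d in manip.mark_of("side","torch0")])
cv2.imwrite("pics/w4.png",np.vstack([cv2.resize(o[:, 280:][:400],(420,550)) if 0 else o[:,300:], ]) )
cv2.imwrite("pics/w4b.png",np.hstack([cv2.resize(o[:,250:],(360,440)),cv2.resize(im2[280:390,160:280],(432,396))[:396] if 0 else cv2.resize(im2[280:390,165:275],(440,440))]))
E
```

```text
[0.54431009 0.22930338 0.23492361]
rack torch [([0.5469, 0.227, 0.0367], 0.84)]
side torch [([0.5506, 0.2304, 0.0378], 0.65), ([0.6655, -0.1929, 0.013], 0.57)]
```

View pics/w4b.png

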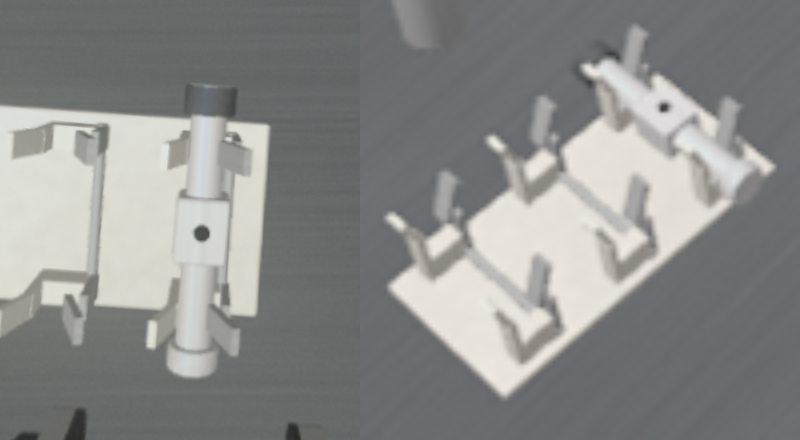

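The torch lies between both fork pairs, but its depth is uncertain. I'll press on the block top (z should be 47 mm) with closed fingers to make sure.

```bash
python3 - <<'E'
from look import *
print([v.round(4) for v in goto([.545,.2285,.07],np.radians(-4.05))])
E
```

```text
[array([0.0013, 0.0005, 0.1644]), array([0.054 , 0.1665, 0.0317])]
```

Call:
send_rows:
  plan:
    - {"offset":[0.001,0,0.055],"turn":[0,0,0],"hand":-1}
    - {"offset":[0,0,0.055],"turn":[0,0,0],"hand":-1}
    - {"offset":[0,0,0.044],"turn":[0,0,0],"hand":-1}
    - {"offset":[0,0,0],"turn":[0,0,0],"hand":-1}
    - {"offset":[0,0,0],"turn":[0,0,0],"hand":-1}
  newtons: 20

```text
time: 12.25
position: [0.5469, 0.2295, 0.0836]
orientation: [[0.998, -0.07, 0.001], [-0.07, -0.998, 0.0], [0.001, -0.001, -1.0]]
ft_force: [0.4, -0.9, 0.5]
opening: -0.0003
grasp_force: 0.0
```

Call:
send_rows:
  plan:
    - {"offset":[0,0,0.003],"turn":[0,0,0],"hand":-1}
    - {"offset":[0,0,0.003],"turn":[0,0,0],"hand":-1}
    - {"offset":[0,0,0.002],"turn":[0,0,0],"hand":-1}
    - {"offset":[0,0,0],"turn":[0,0,0],"hand":-1}
    - {"offset":[0,0,0],"turn":[0,0,0],"hand":-1}

```text
time: 12.88
position: [0.546, 0.2293, 0.0744]
orientation: [[0.998, -0.07, 0.0], [-0.07, -0.998, -0.0], [0.0, 0.0, -1.0]]
ft_force: [0.8, -0.4, -0.4]
opening: -0.0003
grasp_force: 0.0
```

Call:
send_rows:
  plan:
    - {"offset":[0,0,0.002],"turn":[0,0,0],"hand":-1}
    - {"offset":[0,0,0],"turn":[0,0,0],"hand":-1}
    - {"offset":[0,0,0.002],"turn":[0,0,0],"hand":-1}
    - {"offset":[0,0,0],"turn":[0,0,0],"hand":-1}
    - {"offset":[0,0,0],"turn":[0,0,0],"hand":-1}

```text
time: 13.5
position: [0.546, 0.2293, 0.0702]
orientation: [[0.998, -0.07, -0.0], [-0.07, -0.998, -0.0], [-0.0, 0.0, -1.0]]
ft_force: [-0.1, 0.4, -0.5]
opening: 0.0001
grasp_force: 0.0
```

Call:
send_rows:
  plan:
    - {"offset":[0,0,0.003],"turn":[0,0,0],"hand":-1}
    - {"offset":[0,0,0.003],"turn":[0,0,0],"hand":-1}
    - {"offset":[0,0,0],"turn":[0,0,0],"hand":-1}
    - {"offset":[0,0,0],"turn":[0,0,0],"hand":-1}
    - {"offset":[0,0,0],"turn":[0,0,0],"hand":-1}

```text
time: 14.12
position: [0.5461, 0.2293, 0.0644]
orientation: [[0.998, -0.07, 0.0], [-0.07, -0.998, 0.0], [0.0, -0.0, -1.0]]
ft_force: [0.4, -0.0, 0.1]
opening: 0.0
grasp_force: 0.0
```

Call:
send_rows:
  plan:
    - {"offset":[0,0,0.002],"turn":[0,0,0],"hand":-1}
    - {"offset":[0,0,0],"turn":[0,0,0],"hand":-1}
    - {"offset":[0,0,0],"turn":[0,0,0],"hand":-1}
    - {"offset":[0,0,0],"turn":[0,0,0],"hand":-1}
    - {"offset":[0,0,0],"turn":[0,0,0],"hand":-1}

```text
time: 14.75
position: [0.5461, 0.2293, 0.0624]
orientation: [[0.998, -0.07, 0.0], [-0.07, -0.998, 0.0], [0.0, -0.0, -1.0]]
ft_force: [0.4, 0.5, 0.1]
opening: 0.0004
grasp_force: 0.0
```

Call:
send_rows:
  plan:
    - {"offset":[0,0,0.001],"turn":[0,0,0],"hand":-1}
    - {"offset":[0,0,0.001],"turn":[0,0,0],"hand":-1}
    - {"offset":[0,0,0],"turn":[0,0,0],"hand":-1}
    - {"offset":[0,0,0],"turn":[0,0,0],"hand":-1}
    - {"offset":[0,0,0],"turn":[0,0,0],"hand":-1}

```text
time: 15.38
position: [0.5462, 0.2296, 0.061]
orientation: [[0.998, -0.07, 0.0], [-0.07, -0.998, 0.0], [0.0, -0.0, -1.0]]
ft_force: [-1.6, 1.3, 4.6]
opening: 0.0001
grasp_force: 2.7
```

Contact came at exactly the seated height. One firmer press, then I'll retreat to fetch torch 0.

Call:
send_rows:
  plan:
    - {"offset":[0,0,0.002],"turn":[0,0,0],"hand":-1}
    - {"offset":[0,0,0],"turn":[0,0,0],"hand":-1}
    - {"offset":[0,0,0],"turn":[0,0,0],"hand":-1}
    - {"offset":[0,0,0],"turn":[0,0,0],"hand":-1}
    - {"offset":[0,0,0],"turn":[0,0,0],"hand":-1}

```text
time: 16.0
position: [0.5463, 0.2297, 0.0608]
orientation: [[0.998, -0.07, 0.0], [-0.07, -0.998, 0.0], [0.0, -0.0, -1.0]]
ft_force: [-7.8, -0.9, 17.8]
opening: 0.0001
grasp_force: 8.9
```

Call:
send_rows:
  plan:
    - {"offset":[0,0,-0.06],"turn":[0,0,0],"hand":-1}
    - {"offset":[0,0,-0.06],"turn":[0,0,0],"hand":-1}
    - {"offset":[0,0,-0.06],"turn":[0,0,0],"hand":0.3}
    - {"offset":[0,0.06,0],"turn":[0,0,0],"hand":0.3}
    - {"offset":[0,0.06,0],"turn":[0,0,0],"hand":0.3}

```text
time: 16.62
position: [0.5379, 0.1088, 0.2395]
orientation: [[0.998, -0.068, 0.003], [-0.068, -0.998, -0.0], [0.003, -0.0, -1.0]]
ft_force: [0.8, -0.6, -1.3]
opening: 0.0542
grasp_force: 0.0
```

Call:
send_rows:
  plan:
    - {"offset":[0,0.06,0],"turn":[0,0,0],"hand":0.3}
    - {"offset":[0.02,0.02,0],"turn":[0,0,-8],"hand":0.3}
    - {"offset":[0,0,0],"turn":[0,0,0],"hand":0.3}
    - {"offset":[0,0,0],"turn":[0,0,0],"hand":0.3}
    - {"offset":[0,0,0],"turn":[0,0,0],"hand":0.3}

```text
time: 17.25
position: [0.5516, 0.0294, 0.2381]
orientation: [[0.998, 0.07, -0.001], [0.07, -0.998, 0.0], [-0.001, -0.0, -1.0]]
ft_force: [0.9, -0.3, 0.6]
opening: 0.0555
grasp_force: 0.0
```

```bash
python3 - <<'E'
from look import *
s=manip.read_state(); print(s["position"])
im,cal,o=grab("w5",.46,.74,-.09,.15,.004,.0005)
print("slot",[(np.round(d["xyz"],4).tolist(),round(d["score"],2)) for d in manip.mark_of("wrist","slot0")])
print("dock",[(np.round(d["xyz"],4).tolist(),round(d["score"],2)) for d in manip.mark_of("wrist","dock")])
print("sw",[(np.round(d["xyz"],4).tolist(),round(d["score"],2)) for d in manip.mark_of("wrist","switch_top")])
cv2.imwrite("pics/w5.png",cv2.convertScaleAbs(o,alpha=1.8)); cv2.imwrite("pics/w5raw.png",im); np.save("w5cal.npy",cal,allow_pickle=True)
E
```

```text
[0.55155879 0.0293881  0.23807438]
slot [([0.6393, 0.0497, 0.004], 0.89), ([0.6423, -0.021, 0.0094], 0.6), ([0.5491, 0.2279, 0.0355], 0.25)]
dock [([0.6392, 0.0182, 0.0031], 0.7)]
sw [([0.4874, -0.0106, 0.0547], 0.7), ([0.5529, 0.2978, 0.0313], 0.21)]
```

View pics/w5.png

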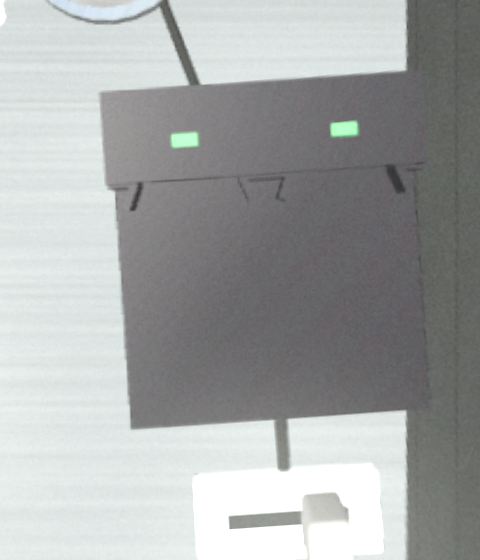

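Apron corners are at (131,428) and (430,408), giving dock yaw +3.8° and mouth middle ≈ (0.641, 0.017). The switch is off. Next is torch 0.

Call:
send_rows:
  plan:
    - {"offset":[0.0186,0.0565,0],"turn":[0,0,0],"hand":0.3}
    - {"offset":[0.0186,0.0565,0],"turn":[0,0,0],"hand":0.3}
    - {"offset":[0.0186,0.0565,0],"turn":[0,0,0],"hand":0.3}
    - {"offset":[0.0186,0.0565,0],"turn":[0,0,6],"hand":0.3}
    - {"offset":[0,0,0],"turn":[0,0,0],"hand":0.3}
  newtons: 60

```text
time: 18.08
position: [0.6422, -0.1958, 0.2371]
orientation: [[0.999, -0.04, -0.001], [-0.04, -0.999, -0.001], [-0.001, 0.001, -1.0]]
ft_force: [-0.8, 0.1, 1.6]
opening: 0.0556
grasp_force: 0.0
```

Call:
send_rows:
  plan:
    - {"offset":[0,0,0],"turn":[0,0,0],"hand":0.3}
    - {"offset":[0,0,0],"turn":[0,0,0],"hand":0.3}
    - {"offset":[0,0,0],"turn":[0,0,0],"hand":0.3}
    - {"offset":[0,0,0],"turn":[0,0,0],"hand":0.3}
    - {"offset":[0,0,0],"turn":[0,0,0],"hand":0.3}

```text
time: 18.7
position: [0.6419, -0.1915, 0.2386]
orientation: [[0.999, -0.035, 0.0], [-0.035, -0.999, -0.0], [0.0, 0.0, -1.0]]
ft_force: [0.4, 0.5, 0.2]
opening: 0.0554
grasp_force: 0.0
```

```bash
python3 - <<'E'
from look import *
s=manip.read_state(); print(s["position"])
im,cal,o=grab("w6",.44,.74,-.48,-.14,.016,.0006)
print([(np.round(d["xyz"],4).tolist(),round(d["score"],2)) for d in manip.mark_of("wrist","torch0")])
p,y=torch(im,cal,(.6644,-.191)); print(p,y)
print([v.round(4) for v in goto([*p,.018],np.radians(y))])
for g in((.464,-.318),(.486,-.431)):
    try: print(bank(im,cal,g))
    except Exception as e: print(e)
E
```

```text
[ 0.64190318 -0.19149924  0.23855176]
[([0.6626, -0.1875, 0.0161], 0.91), ([0.5493, 0.228, 0.0366], 0.57)]
[ 0.66303726 -0.19093649] -2.552499587943995
[array([ 0.0211, -0.0015,  0.2204]), array([ 0.0022, -0.0053,  0.5487])]
(array([ 0.48009824, -0.32168964]), np.float32(-5.2900696), array([39.8, 47.9]))
(array([ 0.48406598, -0.43391327]), np.float32(6.0617905), array([41.9, 85.8]))
```

Call:
send_rows:
  plan:
    - {"offset":[0.021,-0.0015,0.05],"turn":[0,0,0.5],"hand":0.3}
    - {"offset":[0,0,0.05],"turn":[0,0,0],"hand":0.3}
    - {"offset":[0,0,0.05],"turn":[0,0,0],"hand":0.3}
    - {"offset":[0,0,0.05],"turn":[0,0,0],"hand":0.3}
    - {"offset":[0,0,0.02],"turn":[0,0,0],"hand":0.3}
  newtons: 60

```text
time: 19.42
position: [0.6603, -0.1901, 0.0142]
orientation: [[0.999, -0.044, -0.006], [-0.044, -0.999, 0.002], [-0.006, -0.002, -1.0]]
ft_force: [-0.3, -0.6, 0.5]
opening: 0.0554
grasp_force: 0.0
```

Call:
send_rows:
  plan:
    - {"offset":[0,0,0],"turn":[0,0,0],"hand":0.3}
    - {"offset":[0,0,0],"turn":[0,0,0],"hand":-1}
    - {"offset":[0,0,0],"turn":[0,0,0],"hand":-1}
    - {"offset":[0,0,0],"turn":[0,0,0],"hand":-1}
    - {"offset":[0,0,0],"turn":[0,0,0],"hand":-1}

```text
time: 20.05
position: [0.6648, -0.1919, 0.0213]
orientation: [[0.999, -0.044, 0.004], [-0.044, -0.999, -0.002], [0.004, 0.002, -1.0]]
ft_force: [-0.3, -0.1, 7.0]
opening: 0.0248
grasp_force: 60.6
```

Call:
send_rows:
  plan:
    - {"offset":[0,0,-0.02],"turn":[0,0,0],"hand":-1}
    - {"offset":[0,0,-0.06],"turn":[0,0,0],"hand":-1}
    - {"offset":[0,0,-0.06],"turn":[0,0,0],"hand":-1}
    - {"offset":[0,0,-0.06],"turn":[0,0,0],"hand":-1}
    - {"offset":[0,0,0],"turn":[0,0,0],"hand":-1}

```text
time: 20.68
position: [0.6664, -0.1925, 0.2283]
orientation: [[0.999, -0.044, 0.013], [-0.044, -0.999, -0.006], [0.014, 0.005, -1.0]]
ft_force: [-0.1, -0.7, -1.1]
opening: 0.0249
grasp_force: 59.7
```

```bash
python3 - <<'E'
from look import *
s=manip.read_state(); print(s["position"])
print([v.round(4) for v in goto([.5548,.3685,.1],np.radians(-4.05))])
E
```

```text
[ 0.6664364  -0.19248138  0.22829049]
[array([-0.1378, -0.5562,  0.1237]), array([ 0.2722, -0.7803,  1.5386])]
```

Call:
send_rows:
  plan:
    - {"offset":[-0.0138,-0.0556,0],"turn":[0,0,0],"hand":-1}
    - {"offset":[-0.0138,-0.0556,0],"turn":[0,0,0],"hand":-1}
    - {"offset":[-0.0138,-0.0556,0],"turn":[0,0,0],"hand":-1}
    - {"offset":[-0.0138,-0.0556,0],"turn":[0,0,0],"hand":-1}
    - {"offset":[-0.0138,-0.0556,0],"turn":[0,0,0],"hand":-1}

```text
time: 21.3
position: [0.6049, 0.0914, 0.218]
orientation: [[0.999, -0.044, -0.001], [-0.044, -0.999, 0.0], [-0.001, -0.0, -1.0]]
ft_force: [1.2, 0.4, -1.1]
opening: 0.0248
grasp_force: 59.6
```

Call:
send_rows:
  plan:
    - {"offset":[-0.0138,-0.0556,0],"turn":[0,0,0],"hand":-1}
    - {"offset":[-0.0138,-0.0556,0],"turn":[0,0,0],"hand":-1}
    - {"offset":[-0.0138,-0.0556,0],"turn":[0,0,0],"hand":-1}
    - {"offset":[-0.0138,-0.0556,0],"turn":[0,0,0],"hand":-1}
    - {"offset":[-0.0138,-0.0556,0],"turn":[0,0,1.5],"hand":-1}

```text
time: 21.92
position: [0.5483, 0.3719, 0.2181]
orientation: [[0.998, -0.071, -0.001], [-0.071, -0.998, -0.001], [-0.001, 0.001, -1.0]]
ft_force: [0.9, 0.2, -0.7]
opening: 0.0246
grasp_force: 59.6
```

Call:
send_rows:
  plan:
    - {"offset":[0,0,0],"turn":[0,0,0],"hand":-1}
    - {"offset":[0,0,0],"turn":[0,0,0],"hand":-1}
    - {"offset":[0,0,0],"turn":[0,0,0],"hand":-1}
    - {"offset":[0,0,0],"turn":[0,0,0],"hand":-1}
    - {"offset":[0,0,0],"turn":[0,0,0],"hand":-1}

```text
time: 22.55
position: [0.5499, 0.3695, 0.2185]
orientation: [[0.997, -0.071, 0.0], [-0.071, -0.997, 0.0], [0.0, -0.0, -1.0]]
ft_force: [-0.1, -0.1, -0.9]
opening: 0.025
grasp_force: 59.7
```

```bash
python3 - <<'E'
from look import *
s=manip.read_state(); print(s["position"])
print([v.round(4) for v in goto([.5548,.3685,.1],np.radians(-4.05))])
E
```

```text
[0.54993395 0.36949267 0.21845465]
[array([0.0049, 0.0006, 0.1185]), array([-0.0033, -0.0079, -0.0463])]
```

Call:
send_rows:
  plan:
    - {"offset":[0.005,0.0005,0.05],"turn":[0,0,0],"hand":-1}
    - {"offset":[0,0,0.05],"turn":[0,0,0],"hand":-1}
    - {"offset":[0,0,0.018],"turn":[0,0,0],"hand":-1}
    - {"offset":[0,0,0],"turn":[0,0,0],"hand":-1}
    - {"offset":[0,0,0],"turn":[0,0,0],"hand":-1}

```text
time: 23.18
position: [0.5561, 0.3703, 0.1031]
orientation: [[0.998, -0.07, 0.004], [-0.07, -0.998, 0.002], [0.004, -0.002, -1.0]]
ft_force: [-0.7, 0.3, -0.4]
opening: 0.0247
grasp_force: 59.7
```

Call:
send_rows:
  plan:
    - {"offset":[0,0,0.006],"turn":[0,0,0],"hand":-1}
    - {"offset":[0,0,0.006],"turn":[0,0,0],"hand":-1}
    - {"offset":[0,0,0.006],"turn":[0,0,0],"hand":-1}
    - {"offset":[0,0,0.006],"turn":[0,0,0],"hand":-1}
    - {"offset":[0,0,0.006],"turn":[0,0,0],"hand":-1}

```text
time: 23.8
position: [0.5543, 0.3695, 0.0697]
orientation: [[0.998, -0.07, -0.0], [-0.07, -0.998, -0.0], [-0.0, 0.0, -1.0]]
ft_force: [-1.2, -0.4, -1.5]
opening: 0.0248
grasp_force: 59.7
```

Call:
send_rows:
  plan:
    - {"offset":[0,0,0.006],"turn":[0,0,0],"hand":-1}
    - {"offset":[0,0,0.006],"turn":[0,0,0],"hand":-1}
    - {"offset":[0,0,0.006],"turn":[0,0,0],"hand":-1}
    - {"offset":[0,0,0.006],"turn":[0,0,0],"hand":-1}
    - {"offset":[0,0,0.006],"turn":[0,0,0],"hand":-1}

```text
time: 24.42
position: [0.5558, 0.3684, 0.0418]
orientation: [[0.998, -0.07, 0.002], [-0.07, -0.998, -0.002], [0.002, 0.001, -1.0]]
ft_force: [-1.4, -6.3, 3.6]
opening: 0.025
grasp_force: 60.3
```

Call:
send_rows:
  plan:
    - {"offset":[0,0,0.002],"turn":[0,0,0],"hand":-1}
    - {"offset":[0,0,0.002],"turn":[0,0,0],"hand":-1}
    - {"offset":[0,0,0],"turn":[0,0,0],"hand":-1}
    - {"offset":[0,0,0],"turn":[0,0,0],"hand":-1}
    - {"offset":[0,0,0],"turn":[0,0,0],"hand":-1}

```text
time: 25.05
position: [0.5552, 0.3684, 0.0391]
orientation: [[0.998, -0.07, 0.001], [-0.07, -0.998, -0.002], [0.001, 0.002, -1.0]]
ft_force: [-6.3, -9.9, 17.5]
opening: 0.0244
grasp_force: 62.2
```

Call:
send_rows:
  plan:
    - {"offset":[0,0,0],"turn":[0,0,0],"hand":0.0}
    - {"offset":[0,0,0],"turn":[0,0,0],"hand":0.0}
    - {"offset":[0,0,0],"turn":[0,0,0],"hand":0.0}
    - {"offset":[0,0,-0.03],"turn":[0,0,0],"hand":0.0}
    - {"offset":[0,0,-0.025],"turn":[0,0,0],"hand":0.0}

```text
time: 25.68
position: [0.5542, 0.3696, 0.0915]
orientation: [[0.998, -0.07, -0.001], [-0.07, -0.998, -0.0], [-0.001, 0.0, -1.0]]
ft_force: [-0.3, 0.3, -0.4]
opening: 0.0428
grasp_force: 0.0
```

Call:
send_rows:
  plan:
    - {"offset":[0,0,0],"turn":[0,0,0],"hand":-1}
    - {"offset":[0,0,0],"turn":[0,0,0],"hand":-1}
    - {"offset":[0,0,0],"turn":[0,0,0],"hand":-1}
    - {"offset":[0,0,0],"turn":[0,0,0],"hand":-1}
    - {"offset":[0,0,0],"turn":[0,0,0],"hand":-1}
  newtons: 20

```text
time: 26.3
position: [0.5541, 0.3694, 0.0907]
orientation: [[0.998, -0.07, -0.001], [-0.07, -0.998, -0.0], [-0.001, 0.0, -1.0]]
ft_force: [-0.2, -0.3, -0.7]
opening: -0.0002
grasp_force: 0.0
```

Call:
send_rows:
  plan:
    - {"offset":[0,0,0.01],"turn":[0,0,0],"hand":-1}
    - {"offset":[0,0,0.01],"turn":[0,0,0],"hand":-1}
    - {"offset":[0,0,0.005],"turn":[0,0,0],"hand":-1}
    - {"offset":[0,0,0],"turn":[0,0,0],"hand":-1}
    - {"offset":[0,0,0],"turn":[0,0,0],"hand":-1}

```text
time: 26.92
position: [0.5546, 0.3696, 0.0665]
orientation: [[0.998, -0.07, 0.0], [-0.07, -0.998, 0.0], [0.0, -0.0, -1.0]]
ft_force: [1.0, 0.3, 0.5]
opening: -0.0
grasp_force: 0.0
```

Next I press to below .061, then lift and go over bank 0.

Call:
send_rows:
  plan:
    - {"offset":[0,0,0.003],"turn":[0,0,0],"hand":-1}
    - {"offset":[0,0,0.003],"turn":[0,0,0],"hand":-1}
    - {"offset":[0,0,0],"turn":[0,0,0],"hand":-1}
    - {"offset":[0,0,0],"turn":[0,0,0],"hand":-1}
    - {"offset":[0,0,0],"turn":[0,0,0],"hand":-1}

```text
time: 27.55
position: [0.5547, 0.37, 0.061]
orientation: [[0.998, -0.07, 0.001], [-0.07, -0.998, 0.001], [0.001, -0.001, -1.0]]
ft_force: [-1.1, 1.6, 5.4]
opening: -0.0
grasp_force: 2.7
```

Call:
send_rows:
  plan:
    - {"offset":[0,0,0.002],"turn":[0,0,0],"hand":-1}
    - {"offset":[0,0,0],"turn":[0,0,0],"hand":-1}
    - {"offset":[0,0,0],"turn":[0,0,0],"hand":-1}
    - {"offset":[0,0,0],"turn":[0,0,0],"hand":-1}
    - {"offset":[0,0,0],"turn":[0,0,0],"hand":-1}

```text
time: 28.18
position: [0.5548, 0.3703, 0.0608]
orientation: [[0.998, -0.07, 0.001], [-0.07, -0.998, 0.001], [0.001, -0.001, -1.0]]
ft_force: [-6.0, -1.0, 15.4]
opening: 0.0001
grasp_force: 7.6
```

Call:
send_rows:
  plan:
    - {"offset":[0,0,-0.06],"turn":[0,0,0],"hand":-1}
    - {"offset":[0,0,-0.06],"turn":[0,0,0],"hand":-1}
    - {"offset":[0,0,-0.06],"turn":[0,0,0],"hand":-1}
    - {"offset":[0,0,0],"turn":[0,0,0],"hand":-1}
    - {"offset":[0,0,0],"turn":[0,0,0],"hand":-1}

```text
time: 28.8
position: [0.5542, 0.3692, 0.2377]
orientation: [[0.998, -0.07, -0.0], [-0.07, -0.998, -0.001], [-0.0, 0.001, -1.0]]
ft_force: [-0.8, -0.2, -0.9]
opening: 0.0001
grasp_force: 0.0
```

```bash
python3 - <<'E'
from look import *
s=manip.read_state(); print(s["position"])
im,cal,o=grab("w7",.45,.65,.16,.44,.034,.0004)
print([v.round(4) for v in goto([.43,-.316,.24],np.radians(-5.5))])
E
```

```text
[0.55422385 0.3691984  0.23765791]
[array([-0.0752,  0.6919, -0.0023]), array([0.103 , 0.1466, 1.4739])]
```

View pics/w7.png

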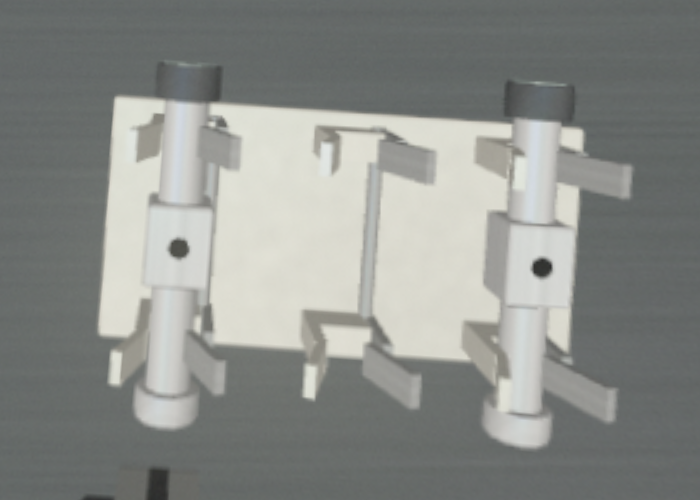

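Both torches are down with jaws over the rods. Next, bank 0.

Call:
send_rows:
  plan:
    - {"offset":[-0.0063,0.0577,0],"turn":[0,0,0],"hand":0.4}
    - {"offset":[-0.0063,0.0577,0],"turn":[0,0,0],"hand":0.4}
    - {"offset":[-0.0063,0.0577,0],"turn":[0,0,0],"hand":0.4}
    - {"offset":[-0.0063,0.0577,0],"turn":[0,0,0],"hand":0.4}
    - {"offset":[-0.0063,0.0577,0],"turn":[0,0,0],"hand":0.4}

```text
time: 29.48
position: [0.5009, 0.0822, 0.2357]
orientation: [[0.998, -0.07, -0.004], [-0.07, -0.998, -0.0], [-0.004, 0.001, -1.0]]
ft_force: [0.4, -0.1, 0.4]
opening: 0.0597
grasp_force: 0.0
```

Call:
send_rows:
  plan:
    - {"offset":[-0.0063,0.0577,0],"turn":[0,0,0],"hand":0.4}
    - {"offset":[-0.0063,0.0577,0],"turn":[0,0,0],"hand":0.4}
    - {"offset":[-0.0063,0.0577,0],"turn":[0,0,0],"hand":0.4}
    - {"offset":[-0.0063,0.0577,0],"turn":[0,0,0],"hand":0.4}
    - {"offset":[-0.0063,0.0577,0],"turn":[0,0,0],"hand":0.4}

```text
time: 30.1
position: [0.4494, -0.2028, 0.236]
orientation: [[0.998, -0.07, -0.003], [-0.07, -0.998, 0.002], [-0.003, -0.002, -1.0]]
ft_force: [0.4, 0.1, 0.7]
opening: 0.0596
grasp_force: 0.0
```

Call:
send_rows:
  plan:
    - {"offset":[-0.0063,0.0577,0],"turn":[0,0,1.5],"hand":0.4}
    - {"offset":[-0.0063,0.0577,0],"turn":[0,0,0],"hand":0.4}
    - {"offset":[0,0,0],"turn":[0,0,0],"hand":0.4}
    - {"offset":[0,0,0],"turn":[0,0,0],"hand":0.4}
    - {"offset":[0,0,0],"turn":[0,0,0],"hand":0.4}

```text
time: 30.72
position: [0.4291, -0.314, 0.2374]
orientation: [[0.996, -0.095, -0.001], [-0.095, -0.996, 0.001], [-0.001, -0.001, -1.0]]
ft_force: [0.3, 0.6, -0.7]
opening: 0.0597
grasp_force: 0.0
```

```bash
python3 - <<'E'
from look import *
s=manip.read_state(); print(s["position"],s["opening"])
im,cal,o=grab("w8",.40,.65,-.52,-.22,.016,.0005)
for g in((.464,-.318),(.486,-.431)):
    for th in (190,150,0):
        c,y,sz=bank(im,cal,g,th=th); print(c,y,sz)
c,y,sz=bank(im,cal,(.464,-.318)); a=np.radians(y)
print([v.round(4) for v in goto([c[0]-.03*np.cos(a),c[1]-.03*np.sin(a),.021],a)])
E
```

```text
[ 0.42908647 -0.31400107  0.23736017] 0.05966594016102252
[ 0.46347913 -0.31787842] -5.9645004 [43.8 87.9]
[ 0.46368011 -0.31810815] -5.774315 [45.6 89.8]
[ 0.46369949 -0.31813815] -5.7743225 [45.7 89.8]
[ 0.49947751 -0.40350208] 5.194435 [33. 88.]
[ 0.49957547 -0.40348581] 5.8560333 [34.2 89.5]
[ 0.49947141 -0.40382419] 5.440323 [34.3 90.1]
[array([0.0046, 0.0005, 0.2167]), array([-0.0496,  0.0445,  0.556 ])]
```

Bank 1 was knocked to about (0.50, -0.40), so I'll re-measure it later. I'm grasping bank 0 now.

Call:
send_rows:
  plan:
    - {"offset":[0.0045,0.0005,0.05],"turn":[0,0,0.5],"hand":0.4}
    - {"offset":[0,0,0.05],"turn":[0,0,0],"hand":0.4}
    - {"offset":[0,0,0.05],"turn":[0,0,0],"hand":0.4}
    - {"offset":[0,0,0.05],"turn":[0,0,0],"hand":0.4}
    - {"offset":[0,0,0.02],"turn":[0,0,0],"hand":0.4}
  newtons: 60

```text
time: 31.4
position: [0.4321, -0.3134, 0.015]
orientation: [[0.995, -0.103, -0.004], [-0.103, -0.995, 0.004], [-0.004, -0.003, -1.0]]
ft_force: [0.2, 0.4, 0.6]
opening: 0.06
grasp_force: 0.0
```

Call:
send_rows:
  plan:
    - {"offset":[0,0,0.004],"turn":[0,0,0],"hand":0.4}
    - {"offset":[0,0,0],"turn":[0,0,0],"hand":0.4}
    - {"offset":[0,0,0],"turn":[0,0,0],"hand":-1}
    - {"offset":[0,0,0],"turn":[0,0,0],"hand":-1}
    - {"offset":[0,0,0],"turn":[0,0,0],"hand":-1}

```text
time: 32.02
position: [0.4348, -0.3175, 0.0163]
orientation: [[0.994, -0.105, 0.003], [-0.105, -0.994, -0.002], [0.003, 0.002, -1.0]]
ft_force: [0.6, 0.0, 7.5]
opening: 0.0448
grasp_force: 63.1
```

Call:
send_rows:
  plan:
    - {"offset":[0,0,-0.01],"turn":[0,0,0],"hand":-1}
    - {"offset":[0,0,-0.03],"turn":[0,0,0],"hand":-1}
    - {"offset":[0,0,-0.05],"turn":[0,0,0],"hand":-1}
    - {"offset":[0,0,-0.05],"turn":[0,0,0],"hand":-1}
    - {"offset":[0,0,0],"turn":[0,0,0],"hand":-1}

```text
time: 32.65
position: [0.4358, -0.3189, 0.16]
orientation: [[0.994, -0.105, 0.007], [-0.105, -0.994, -0.007], [0.008, 0.006, -1.0]]
ft_force: [-0.6, 0.2, -1.7]
opening: 0.0446
grasp_force: 62.2
```

```bash
python3 - <<'E'
from look import *
print([v.round(4) for v in goto([.5539,.0468,.06],np.radians(3.83))])
E
```

```text
[array([ 0.0783, -0.3767,  0.0982]), array([ 0.3988, -0.4146, -9.8505])]
```

Call:
send_rows:
  plan:
    - {"offset":[0.0112,-0.0538,0],"turn":[0,0,0],"hand":-1}
    - {"offset":[0.0112,-0.0538,0],"turn":[0,0,0],"hand":-1}
    - {"offset":[0.0112,-0.0538,0],"turn":[0,0,0],"hand":-1}
    - {"offset":[0.0112,-0.0538,0],"turn":[0,0,0],"hand":-1}
    - {"offset":[0.0112,-0.0538,0],"turn":[0,0,0],"hand":-1}

```text
time: 33.28
position: [0.5166, -0.053, 0.1532]
orientation: [[0.994, -0.105, -0.002], [-0.105, -0.994, 0.0], [-0.002, -0.0, -1.0]]
ft_force: [0.2, -0.5, -2.3]
opening: 0.0445
grasp_force: 62.2
```

Call:
send_rows:
  plan:
    - {"offset":[0.0112,-0.0538,0],"turn":[0,0,0],"hand":-1}
    - {"offset":[0.0112,-0.0538,0],"turn":[0,0,0],"hand":-1}
    - {"offset":[0,0,0],"turn":[0,0,-5],"hand":-1}
    - {"offset":[0,0,0],"turn":[0,0,-5],"hand":-1}
    - {"offset":[0,0,0],"turn":[0,0,0],"hand":-1}

```text
time: 33.9
position: [0.5499, 0.05, 0.153]
orientation: [[0.998, 0.069, -0.002], [0.069, -0.998, 0.0], [-0.002, -0.0, -1.0]]
ft_force: [0.1, -0.3, -2.1]
opening: 0.0446
grasp_force: 62.3
```

Call:
send_rows:
  plan:
    - {"offset":[0,0,0],"turn":[0,0,0],"hand":-1}
    - {"offset":[0,0,0],"turn":[0,0,0],"hand":-1}
    - {"offset":[0,0,0],"turn":[0,0,0],"hand":-1}
    - {"offset":[0,0,0],"turn":[0,0,0],"hand":-1}
    - {"offset":[0,0,0],"turn":[0,0,0],"hand":-1}

```text
time: 34.52
position: [0.5509, 0.0497, 0.1544]
orientation: [[0.998, 0.069, 0.0], [0.069, -0.998, 0.0], [0.0, -0.0, -1.0]]
ft_force: [-0.4, -0.7, -1.7]
opening: 0.0451
grasp_force: 62.3
```

```bash
python3 - <<'E'
from look import *
print(manip.read_state()["position"],[v.round(4) for v in goto([.5539,.0468,.03],np.radians(3.83))])
E
```

```text
[0.55091794 0.04974995 0.15435136] [array([0.0028, 0.0032, 0.1244]), array([-0.0004, -0.0067,  0.1386])]
```

Lower to ~z .03, check with a wrist picture.

Call:
send_rows:
  plan:
    - {"offset":[0.0028,0.0032,0.05],"turn":[0,0,0],"hand":-1}
    - {"offset":[0,0,0.05],"turn":[0,0,0],"hand":-1}
    - {"offset":[0,0,0.024],"turn":[0,0,0],"hand":-1}
    - {"offset":[0,0,0],"turn":[0,0,0],"hand":-1}
    - {"offset":[0,0,0],"turn":[0,0,0],"hand":-1}

```text
time: 35.15
position: [0.5551, 0.0468, 0.0317]
orientation: [[0.998, 0.069, 0.002], [0.069, -0.998, -0.0], [0.002, 0.0, -1.0]]
ft_force: [0.2, -0.6, -1.4]
opening: 0.0446
grasp_force: 62.3
```

```bash
python3 - <<'E'
from look import *
print(manip.read_state()["position"],manip.read_state()["ft_force"],[v.round(4) for v in goto([.5539,.0468,.021],np.radians(3.83))])
im,cal,o=grab("w9",.52,.72,-.08,.12,.022,.0004); cv2.imwrite("pics/w9.png",cv2.convertScaleAbs(o,alpha=1.5))
E
```

```text
[0.55510519 0.04676116 0.0316591 ] [ 0.16077198 -0.5963957  -1.39939775] [array([-0.0012, -0.0001,  0.0107]), array([ 0.0143, -0.1218,  0.1527])]
```

View pics/w9.png

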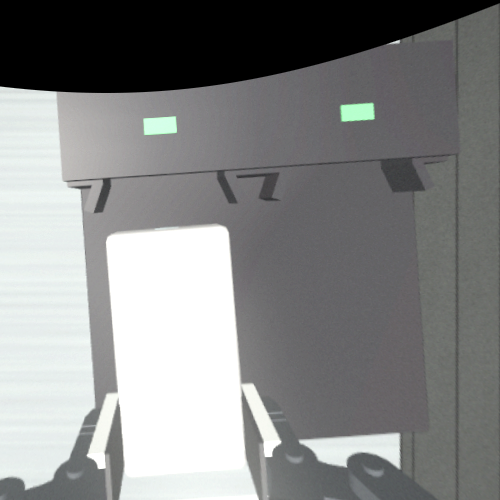

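The bank front (168,230) is lined up with the left slot's flares (93 and 235 at row 205). I'll shift it 1 mm left, lower it and slide it in.

Call:
send_rows:
  plan:
    - {"offset":[0,-0.001,0.005],"turn":[0,0,0],"hand":-1}
    - {"offset":[0,0,0.005],"turn":[0,0,0],"hand":-1}
    - {"offset":[0,0,0],"turn":[0,0,0],"hand":-1}
    - {"offset":[0,0,0],"turn":[0,0,0],"hand":-1}
    - {"offset":[0,0,0],"turn":[0,0,0],"hand":-1}

```text
time: 35.83
position: [0.5539, 0.0478, 0.0204]
orientation: [[0.998, 0.069, 0.0], [0.069, -0.998, 0.0], [0.0, 0.0, -1.0]]
ft_force: [0.4, 0.5, -0.5]
opening: 0.0446
grasp_force: 62.3
```

Call:
send_rows:
  plan:
    - {"offset":[0.005,0,0],"turn":[0,0,0],"hand":-1}
    - {"offset":[0.005,0,0],"turn":[0,0,0],"hand":-1}
    - {"offset":[0.005,0,0],"turn":[0,0,0],"hand":-1}
    - {"offset":[0.005,0,0],"turn":[0,0,0],"hand":-1}
    - {"offset":[0.005,0,0],"turn":[0,0,0],"hand":-1}

```text
time: 36.45
position: [0.5789, 0.0493, 0.0201]
orientation: [[0.998, 0.069, -0.001], [0.069, -0.998, -0.0], [-0.001, 0.0, -1.0]]
ft_force: [-0.6, -0.8, -1.2]
opening: 0.0447
grasp_force: 62.3
```

Call:
send_rows:
  plan:
    - {"offset":[0.005,0,0],"turn":[0,0,0],"hand":-1}
    - {"offset":[0.005,0,0],"turn":[0,0,0],"hand":-1}
    - {"offset":[0.005,0,0],"turn":[0,0,0],"hand":-1}
    - {"offset":[0.005,0,0],"turn":[0,0,0],"hand":-1}
    - {"offset":[0,0,0],"turn":[0,0,0],"hand":-1}

```text
time: 37.08
position: [0.5995, 0.0508, 0.0204]
orientation: [[0.998, 0.069, 0.001], [0.069, -0.998, -0.0], [0.001, 0.0, -1.0]]
ft_force: [1.7, -2.2, -1.6]
opening: 0.0444
grasp_force: 62.2
```

Call:
send_rows:
  plan:
    - {"offset":[0.004,0,0],"turn":[0,0,0],"hand":-1}
    - {"offset":[0.004,0,0],"turn":[0,0,0],"hand":-1}
    - {"offset":[0.002,0,0],"turn":[0,0,0],"hand":-1}
    - {"offset":[0.002,0,0],"turn":[0,0,0],"hand":-1}
    - {"offset":[0,0,0],"turn":[0,0,0],"hand":-1}

```text
time: 37.7
position: [0.6085, 0.0516, 0.0196]
orientation: [[0.998, 0.069, -0.005], [0.069, -0.998, -0.0], [-0.005, -0.0, -1.0]]
ft_force: [-9.0, -4.9, 3.4]
opening: 0.0444
grasp_force: 62.9
```

Call:
send_rows:
  plan:
    - {"offset":[0.001,0,0],"turn":[0,0,0],"hand":-1}
    - {"offset":[0.001,0,0],"turn":[0,0,0],"hand":-1}
    - {"offset":[0.001,0,0],"turn":[0,0,0],"hand":-1}
    - {"offset":[0,0,0],"turn":[0,0,0],"hand":-1}
    - {"offset":[0,0,0],"turn":[0,0,0],"hand":-1}

```text
time: 38.33
position: [0.6089, 0.052, 0.0185]
orientation: [[0.998, 0.069, -0.011], [0.069, -0.998, -0.0], [-0.011, -0.001, -1.0]]
ft_force: [-15.6, -2.9, 5.6]
opening: 0.0445
grasp_force: 63.0
```

Home against the stop (16 N). I'll release, lift, and look for bank 1.

Call:
send_rows:
  plan:
    - {"offset":[-0.002,0,0],"turn":[0,0,0],"hand":0.24}
    - {"offset":[0,0,0],"turn":[0,0,0],"hand":0.24}
    - {"offset":[0,0,0],"turn":[0,0,0],"hand":0.24}
    - {"offset":[0,0,-0.02],"turn":[0,0,0],"hand":0.24}
    - {"offset":[0,0,-0.06],"turn":[0,0,0],"hand":0.24}

```text
time: 38.95
position: [0.6091, 0.052, 0.0986]
orientation: [[0.998, 0.069, -0.007], [0.069, -0.998, 0.0], [-0.007, -0.001, -1.0]]
ft_force: [0.2, -0.1, 1.2]
opening: 0.053
grasp_force: 0.0
```

Call:
send_rows:
  plan:
    - {"offset":[-0.02,0.02,-0.055],"turn":[0,0,0],"hand":0.4}
    - {"offset":[-0.02,0.02,-0.055],"turn":[0,0,0],"hand":0.4}
    - {"offset":[-0.02,0.058,0],"turn":[0,0,0],"hand":0.4}
    - {"offset":[-0.02,0.058,0],"turn":[0,0,0],"hand":0.4}
    - {"offset":[-0.02,0.058,0],"turn":[0,0,0],"hand":0.4}

```text
time: 39.58
position: [0.5267, -0.1703, 0.2127]
orientation: [[0.998, 0.07, 0.003], [0.07, -0.998, -0.001], [0.003, 0.002, -1.0]]
ft_force: [1.3, 0.1, -0.4]
opening: 0.0597
grasp_force: 0.0
```

Call:
send_rows:
  plan:
    - {"offset":[-0.02,0.058,0],"turn":[0,0,0],"hand":0.4}
    - {"offset":[-0.02,0.058,0],"turn":[0,0,0],"hand":0.4}
    - {"offset":[-0.02,0.058,0],"turn":[0,0,0],"hand":0.4}
    - {"offset":[0,0.058,0],"turn":[0,0,0],"hand":0.4}
    - {"offset":[0,0.01,0],"turn":[0,0,0],"hand":0.4}

```text
time: 40.2
position: [0.4831, -0.4181, 0.2119]
orientation: [[0.998, 0.066, 0.001], [0.066, -0.998, -0.002], [0.001, 0.002, -1.0]]
ft_force: [-0.2, 0.7, 0.3]
opening: 0.0598
grasp_force: 0.0
```

Call:
send_rows:
  plan:
    - {"offset":[0,0,0],"turn":[0,0,0],"hand":0.4}
    - {"offset":[0,0,0],"turn":[0,0,0],"hand":0.4}
    - {"offset":[0,0,0],"turn":[0,0,0],"hand":0.4}
    - {"offset":[0,0,0],"turn":[0,0,0],"hand":0.4}
    - {"offset":[0,0,0],"turn":[0,0,0],"hand":0.4}

```text
time: 40.83
position: [0.484, -0.4137, 0.2104]
orientation: [[0.998, 0.07, 0.0], [0.07, -0.998, -0.0], [0.0, 0.0, -1.0]]
ft_force: [0.1, 0.1, 0.4]
opening: 0.0598
grasp_force: 0.0
```

```bash
python3 - <<'E'
from look import *
s=manip.read_state(); print(s["position"],s["opening"])
im,cal,o=grab("w10",.40,.65,-.52,-.22,.016,.0005)
g=(.495,-.395)
for th in (190,150,150):
    c,y,sz=bank(im,cal,g,th=th); g=c; print(c,y,sz)
a=np.radians(y)
print([v.round(4) for v in goto([c[0]-.03*np.cos(a),c[1]-.03*np.sin(a),.017],a)])
im=manip.get_image("top")
print([(np.round(d["xyz"],4).tolist(),round(d["score"],2)) for d in manip.mark_of("top","bank0")])
E
```

```text
[ 0.48395583 -0.41368235  0.21043454] 0.0597762554306613
[ 0.49859143 -0.39732315] 6.3401947 [42.4 86.7]
[ 0.49863541 -0.39740594] 6.1799088 [45.2 89.8]
[ 0.49865912 -0.39737665] 6.115486 [45.2 89.8]
[array([-0.0141, -0.0143,  0.1934]), array([ 0.0025, -0.0024, -2.1053])]
[([0.4961, -0.3983, 0.0074], 0.97), ([0.6334, 0.0544, 0.0016], 0.8)]
```

Call:
send_rows:
  plan:
    - {"offset":[-0.014,-0.0143,0.03],"turn":[0,0,-2.1],"hand":0.4}
    - {"offset":[0,0,0.05],"turn":[0,0,0],"hand":0.4}
    - {"offset":[0,0,0.05],"turn":[0,0,0],"hand":0.4}
    - {"offset":[0,0,0.04],"turn":[0,0,0],"hand":0.4}
    - {"offset":[0,0,0.02],"turn":[0,0,0],"hand":0.4}
  newtons: 60

```text
time: 41.6
position: [0.4675, -0.3996, 0.0176]
orientation: [[0.994, 0.106, -0.003], [0.106, -0.994, 0.003], [-0.002, -0.003, -1.0]]
ft_force: [-0.1, -0.2, 0.4]
opening: 0.0601
grasp_force: 0.0
```

Call:
send_rows:
  plan:
    - {"offset":[0,0,0.002],"turn":[0,0,0],"hand":0.4}
    - {"offset":[0,0,0],"turn":[0,0,0],"hand":0.4}
    - {"offset":[0,0,0],"turn":[0,0,0],"hand":-1}
    - {"offset":[0,0,0],"turn":[0,0,0],"hand":-1}
    - {"offset":[0,0,0],"turn":[0,0,0],"hand":-1}

```text
time: 42.22
position: [0.4701, -0.4024, 0.0209]
orientation: [[0.994, 0.106, 0.003], [0.106, -0.994, -0.003], [0.003, 0.003, -1.0]]
ft_force: [-0.4, 1.1, 6.3]
opening: 0.0436
grasp_force: 62.4
```

Call:
send_rows:
  plan:
    - {"offset":[0,0,-0.01],"turn":[0,0,0],"hand":-1}
    - {"offset":[0,0,-0.03],"turn":[0,0,0],"hand":-1}
    - {"offset":[0,0,-0.05],"turn":[0,0,0],"hand":-1}
    - {"offset":[0,0,-0.05],"turn":[0,0,0],"hand":-1}
    - {"offset":[0,0,0],"turn":[0,0,0],"hand":-1}

```text
time: 42.85
position: [0.4712, -0.4034, 0.1647]
orientation: [[0.994, 0.106, 0.007], [0.106, -0.994, -0.008], [0.006, 0.009, -1.0]]
ft_force: [0.2, -0.1, -2.0]
opening: 0.0448
grasp_force: 61.8
```

```bash
python3 - <<'E'
from look import *
# right slot = left TCP line shifted -74 mm along dock y
print([v.round(4) for v in goto([.5539+.074*.0668,.0478-.074*.9978,.06],np.radians(3.83))])
E
```

```text
[array([ 0.1266, -0.3668,  0.1024]), array([ 0.4802, -0.3639,  2.259 ])]
```

Call:
send_rows:
  plan:
    - {"offset":[0.018,-0.0524,0],"turn":[0,0,0],"hand":-1}
    - {"offset":[0.018,-0.0524,0],"turn":[0,0,0],"hand":-1}
    - {"offset":[0.018,-0.0524,0],"turn":[0,0,0],"hand":-1}
    - {"offset":[0.018,-0.0524,0],"turn":[0,0,0],"hand":-1}
    - {"offset":[0.018,-0.0524,0],"turn":[0,0,0],"hand":-1}

```text
time: 43.48
position: [0.5297, -0.1287, 0.1571]
orientation: [[0.994, 0.106, -0.002], [0.106, -0.994, 0.001], [-0.002, -0.001, -1.0]]
ft_force: [0.7, 0.3, -1.6]
opening: 0.0446
grasp_force: 61.9
```

Call:
send_rows:
  plan:
    - {"offset":[0.018,-0.0524,0],"turn":[0,0,0],"hand":-1}
    - {"offset":[0.018,-0.0524,0],"turn":[0,0,2.2],"hand":-1}
    - {"offset":[0,0,0],"turn":[0,0,0],"hand":-1}
    - {"offset":[0,0,0],"turn":[0,0,0],"hand":-1}
    - {"offset":[0,0,0],"turn":[0,0,0],"hand":-1}

```text
time: 44.1
position: [0.5547, -0.0239, 0.1578]
orientation: [[0.998, 0.066, -0.001], [0.066, -0.998, -0.0], [-0.001, 0.0, -1.0]]
ft_force: [0.7, -0.6, -2.1]
opening: 0.0447
grasp_force: 62.1
```

```bash
python3 - <<'E'
from look import *
print(manip.read_state()["position"],[v.round(4) for v in goto([.5588,-.026,.036],np.radians(3.83))])
im,cal,o=grab("w11",.52,.72,-.08,.12,.016,.0004); cv2.imwrite("pics/w11.png",cv2.convertScaleAbs(o,alpha=1.5))
E
```

```text
[ 0.55470108 -0.02393272  0.15778   ] [array([0.0041, 0.0023, 0.1218]), array([ 0.0022,  0.0581, -0.0281])]
```

View pics/w11.png

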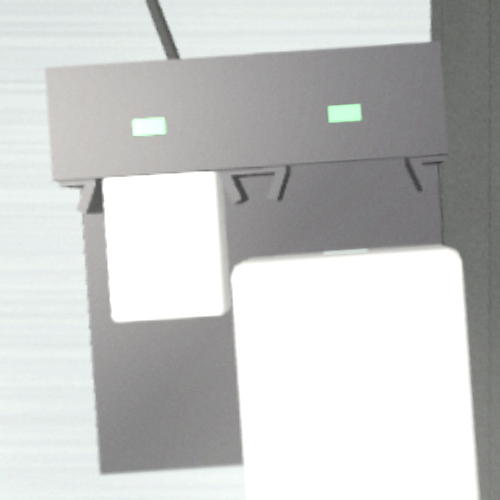

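Bank 0 sits in the left slot with its rear edge at row 320, about 45 mm out. The right slot is free with flares at 285 and 410. I'll lower and insert bank 1.

Call:
send_rows:
  plan:
    - {"offset":[0.004,0.0023,0.05],"turn":[0,0,0],"hand":-1}
    - {"offset":[0,0,0.05],"turn":[0,0,0],"hand":-1}
    - {"offset":[0,0,0.022],"turn":[0,0,0],"hand":-1}
    - {"offset":[0,0,0],"turn":[0,0,0],"hand":-1}
    - {"offset":[0,0,0],"turn":[0,0,0],"hand":-1}

```text
time: 44.78
position: [0.5604, -0.0257, 0.0376]
orientation: [[0.998, 0.067, 0.002], [0.067, -0.998, -0.0], [0.002, 0.0, -1.0]]
ft_force: [0.7, -0.3, -2.1]
opening: 0.0442
grasp_force: 62.1
```

Call:
send_rows:
  plan:
    - {"offset":[0,0,0.005],"turn":[0,0,0],"hand":-1}
    - {"offset":[0,0,0.0045],"turn":[0,0,0],"hand":-1}
    - {"offset":[0,0,0],"turn":[0,0,0],"hand":-1}
    - {"offset":[0,0,0],"turn":[0,0,0],"hand":-1}
    - {"offset":[0,0,0],"turn":[0,0,0],"hand":-1}

```text
time: 45.4
position: [0.5595, -0.0248, 0.027]
orientation: [[0.998, 0.068, 0.0], [0.068, -0.998, -0.0], [0.0, 0.0, -1.0]]
ft_force: [0.3, 0.5, -1.9]
opening: 0.0442
grasp_force: 62.1
```

```bash
python3 - <<'E'
from look import *
s=manip.read_state(); print(s["position"],s["ft_force"],[v.round(4) for v in goto([.5588,-.026,.026],np.radians(3.83))])
im,cal,o=grab("w12",.52,.72,-.12,.08,.02,.0004); cv2.imwrite("pics/w12.png",cv2.convertScaleAbs(o,alpha=1.5))
E
```

```text
[ 0.55947234 -0.02480123  0.02695403] [ 0.26337343  0.54458506 -1.92198785] [array([-0.0008,  0.0012,  0.001 ]), array([ 0.0029, -0.0134,  0.0573])]
```

View pics/w12.png

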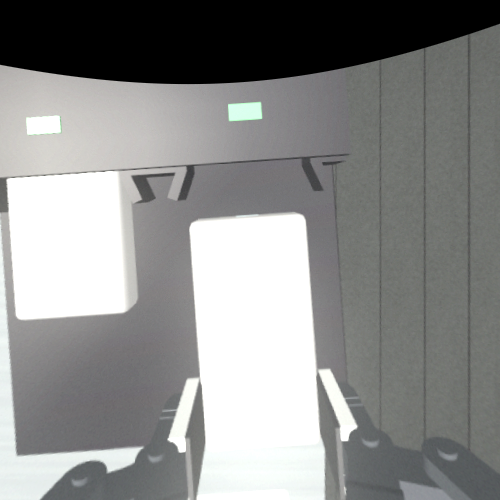

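Aligned: front mid is 248, flare mid 249. I'll lower gently until touch, then slide.

Call:
send_rows:
  plan:
    - {"offset":[0,0,0.0015],"turn":[0,0,0],"hand":-1}
    - {"offset":[0,0,0],"turn":[0,0,0],"hand":-1}
    - {"offset":[0,0,0],"turn":[0,0,0],"hand":-1}
    - {"offset":[0,0,0],"turn":[0,0,0],"hand":-1}
    - {"offset":[0,0,0],"turn":[0,0,0],"hand":-1}

```text
time: 46.08
position: [0.5594, -0.0248, 0.0253]
orientation: [[0.998, 0.068, 0.0], [0.068, -0.998, -0.0], [0.0, 0.0, -1.0]]
ft_force: [-0.2, -0.5, -1.3]
opening: 0.0443
grasp_force: 62.1
```

Call:
send_rows:
  plan:
    - {"offset":[0,0,0.0015],"turn":[0,0,0],"hand":-1}
    - {"offset":[0,0,0],"turn":[0,0,0],"hand":-1}
    - {"offset":[0,0,0],"turn":[0,0,0],"hand":-1}
    - {"offset":[0,0,0],"turn":[0,0,0],"hand":-1}
    - {"offset":[0,0,0],"turn":[0,0,0],"hand":-1}

```text
time: 46.7
position: [0.5594, -0.0248, 0.0238]
orientation: [[0.998, 0.068, 0.0], [0.068, -0.998, -0.0], [0.0, 0.0, -1.0]]
ft_force: [0.2, 0.2, -1.5]
opening: 0.0444
grasp_force: 62.1
```

Call:
send_rows:
  plan:
    - {"offset":[0,0,0.0015],"turn":[0,0,0],"hand":-1}
    - {"offset":[0,0,0],"turn":[0,0,0],"hand":-1}
    - {"offset":[0,0,0.001],"turn":[0,0,0],"hand":-1}
    - {"offset":[0,0,0],"turn":[0,0,0],"hand":-1}
    - {"offset":[0,0,0],"turn":[0,0,0],"hand":-1}

```text
time: 47.32
position: [0.5594, -0.0249, 0.0219]
orientation: [[0.998, 0.068, -0.0], [0.068, -0.998, -0.0], [-0.0, 0.0, -1.0]]
ft_force: [-3.1, 0.6, 5.2]
opening: 0.0438
grasp_force: 62.9
```

Call:
send_rows:
  plan:
    - {"offset":[0.005,0,0],"turn":[0,0,0],"hand":-1}
    - {"offset":[0.005,0,0],"turn":[0,0,0],"hand":-1}
    - {"offset":[0.005,0,0],"turn":[0,0,0],"hand":-1}
    - {"offset":[0.005,0,0],"turn":[0,0,0],"hand":-1}
    - {"offset":[0,0,0],"turn":[0,0,0],"hand":-1}

```text
time: 47.95
position: [0.579, -0.0239, 0.0219]
orientation: [[0.998, 0.068, -0.001], [0.068, -0.998, -0.001], [-0.001, 0.001, -1.0]]
ft_force: [-5.3, -1.5, 7.6]
opening: 0.0442
grasp_force: 63.2
```

Call:
send_rows:
  plan:
    - {"offset":[0.005,0,-0.001],"turn":[0,0,0],"hand":-1}
    - {"offset":[0.005,0,0],"turn":[0,0,0],"hand":-1}
    - {"offset":[0.005,0,0],"turn":[0,0,0],"hand":-1}
    - {"offset":[0.005,0,0],"turn":[0,0,0],"hand":-1}
    - {"offset":[0,0,0],"turn":[0,0,0],"hand":-1}

```text
time: 48.58
position: [0.5998, -0.0226, 0.0222]
orientation: [[0.998, 0.067, 0.001], [0.067, -0.998, -0.001], [0.001, 0.001, -1.0]]
ft_force: [0.8, -5.2, -1.3]
opening: 0.044
grasp_force: 62.2
```

Call:
send_rows:
  plan:
    - {"offset":[0.005,0,0],"turn":[0,0,0],"hand":-1}
    - {"offset":[0.004,0,0],"turn":[0,0,0],"hand":-1}
    - {"offset":[0.003,0,0],"turn":[0,0,0],"hand":-1}
    - {"offset":[0.002,0,0],"turn":[0,0,0],"hand":-1}
    - {"offset":[0,0,0],"turn":[0,0,0],"hand":-1}

```text
time: 49.2
position: [0.6129, -0.0218, 0.0221]
orientation: [[0.998, 0.067, -0.001], [0.067, -0.998, -0.001], [-0.001, 0.001, -1.0]]
ft_force: [-3.0, -5.7, -1.0]
opening: 0.0444
grasp_force: 62.3
```

Call:
send_rows:
  plan:
    - {"offset":[0.002,0,0],"turn":[0,0,0],"hand":-1}
    - {"offset":[0.001,0,0],"turn":[0,0,0],"hand":-1}
    - {"offset":[0,0,0],"turn":[0,0,0],"hand":-1}
    - {"offset":[0,0,0],"turn":[0,0,0],"hand":-1}
    - {"offset":[0,0,0],"turn":[0,0,0],"hand":-1}

```text
time: 49.82
position: [0.6137, -0.0217, 0.0219]
orientation: [[0.998, 0.068, -0.006], [0.068, -0.998, -0.001], [-0.006, 0.0, -1.0]]
ft_force: [-10.6, -6.1, 6.3]
opening: 0.0444
grasp_force: 63.1
```

Call:
send_rows:
  plan:
    - {"offset":[0.0015,0,0],"turn":[0,0,0],"hand":-1}
    - {"offset":[0,0,0],"turn":[0,0,0],"hand":-1}
    - {"offset":[0,0,0],"turn":[0,0,0],"hand":-1}
    - {"offset":[-0.002,0,0],"turn":[0,0,0],"hand":0.24}
    - {"offset":[0,0,0],"turn":[0,0,0],"hand":0.24}

```text
time: 50.45
position: [0.6163, -0.0205, 0.0226]
orientation: [[0.998, 0.068, 0.002], [0.068, -0.998, 0.001], [0.002, -0.001, -1.0]]
ft_force: [0.4, 0.5, 0.5]
opening: 0.0529
grasp_force: 0.0
```

Call:
send_rows:
  plan:
    - {"offset":[0,0,0],"turn":[0,0,0],"hand":0.24}
    - {"offset":[0,0,-0.02],"turn":[0,0,0],"hand":0.24}
    - {"offset":[0,0,-0.06],"turn":[0,0,0],"hand":0.24}
    - {"offset":[-0.035,-0.035,-0.03],"turn":[0,0,0],"hand":0.24}
    - {"offset":[-0.035,0,-0.05],"turn":[0,0,0],"hand":0.24}

```text
time: 51.08
position: [0.5421, 0.0109, 0.1838]
orientation: [[0.998, 0.07, -0.001], [0.07, -0.998, 0.001], [-0.001, -0.001, -1.0]]
ft_force: [-0.4, 0.1, 0.0]
opening: 0.053
grasp_force: 0.0
```

Call:
send_rows:
  plan:
    - {"offset":[0,0,-0.04],"turn":[0,0,0],"hand":-1}
    - {"offset":[0,0,0],"turn":[0,0,0],"hand":-1}
    - {"offset":[0,0,0],"turn":[0,0,0],"hand":-1}
    - {"offset":[0,0,0],"turn":[0,0,0],"hand":-1}
    - {"offset":[0,0,0],"turn":[0,0,0],"hand":-1}

```text
time: 51.7
position: [0.5429, 0.0092, 0.2209]
orientation: [[0.998, 0.068, -0.002], [0.068, -0.998, 0.0], [-0.002, -0.001, -1.0]]
ft_force: [-0.3, -0.4, 0.6]
opening: -0.0002
grasp_force: 0.0
```

```bash
python3 - <<'E'
from look import *
s=manip.read_state(); print(s["position"])
im,cal,o=grab("w13",.46,.70,-.08,.12,.020,.0004)
cv2.imwrite("pics/w13.png",o)
print([(np.round(d["xyz"],4).tolist(),round(d["score"],2)) for d in manip.mark_of("wrist","bank0")])
print([(np.round(d["xyz"],4).tolist(),round(d["score"],2)) for d in manip.mark_of("wrist","switch_top")])
# visible parts of banks on top plane .020, and apron front at .004, in dock axes
O=np.array([.6408,.0168]); c,n=.9978,.0668; M=np.array([[c,n],[-n,c]])
for g in((.615,.052),(.62,-.021)):
    q=rectify("wrist",im,g[0]-.045,g[0]+.045,g[1]-.032,g[1]+.032,.020,.0004,cal).min(2)
    m=(q>190).astype(np.uint8); k,l,st,ce=cv2.connectedComponentsWithStats(m); i=1+st[1:,4].argmax(); a=np.argwhere(l==i)*.0004
    w=(np.c_[g[0]+.045-a[:,0],g[1]+.032-a[:,1]]-O)@M.T; print("rear,front",np.percentile(w[:,0],[.3,99.7]),"y",np.percentile(w[:,1],[.5,99.5]),st[i,4]); r=cv2.minAreaRect((w*1000).astype(np.float32)); print(r)
E
```

```text
[0.54293629 0.00922193 0.22094066]
[([0.2709, -0.3102, 0.0028], 0.83), ([0.6408, -0.0181, 0.004], 0.76), ([0.6372, 0.0555, 0.0053], 0.59)]
[([0.486, -0.0108, 0.0536], 0.69)]
rear,front [-0.04288326  0.0111375 ] y [0.0185258  0.05912396] 13910
((-15.91969108581543, 38.84138107299805), (41.37482833862305, 54.70402526855469), 89.92164611816406)
rear,front [-0.04215582  0.01103936] y [-0.05500122 -0.01519214] 12965
((-15.554542541503906, -35.32311248779297), (53.90359878540039, 40.75215148925781), 0.21440337598323822)
```

View pics/w13.png

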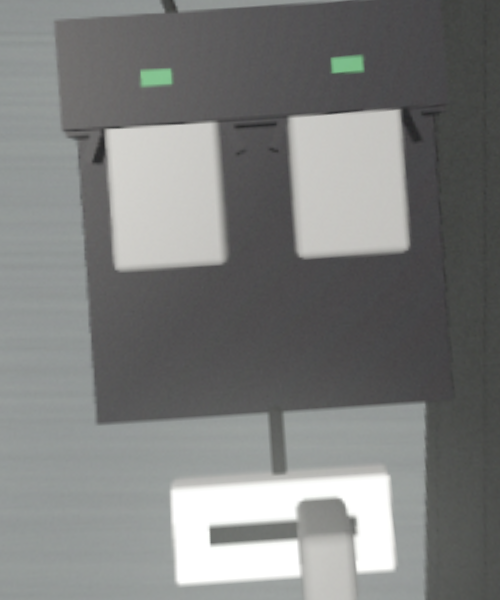

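Both banks are home: rear edges at rows 268 and 255, equal to within 1 mm in dock axes and parallel. The switch grip is at (325,530), off. Now I'll place the closed fingers on its −y side.

```bash
python3 - <<'E'
from look import *
print([v.round(4) for v in goto([.4897,-.0566,.09],np.radians(3.83))])
E
```

```text
[array([-0.0577,  0.062 ,  0.1316]), array([-0.0174,  0.0806,  0.0472])]
```

Call:
send_rows:
  plan:
    - {"offset":[-0.029,0.031,0],"turn":[0,0,0],"hand":-1}
    - {"offset":[-0.029,0.031,0],"turn":[0,0,0],"hand":-1}
    - {"offset":[0,0,0.05],"turn":[0,0,0],"hand":-1}
    - {"offset":[0,0,0.05],"turn":[0,0,0],"hand":-1}
    - {"offset":[0,0,0.03],"turn":[0,0,0],"hand":-1}

```text
time: 52.48
position: [0.4882, -0.0564, 0.0896]
orientation: [[0.998, 0.067, -0.003], [0.067, -0.998, 0.001], [-0.003, -0.001, -1.0]]
ft_force: [0.3, -0.1, 0.1]
opening: -0.0002
grasp_force: 0.0
```

Call:
send_rows:
  plan:
    - {"offset":[0,0,0.025],"turn":[0,0,0],"hand":-1}
    - {"offset":[0,0,0.02],"turn":[0,0,0],"hand":-1}
    - {"offset":[0,0,0],"turn":[0,0,0],"hand":-1}
    - {"offset":[0,0,0],"turn":[0,0,0],"hand":-1}
    - {"offset":[0,0,0],"turn":[0,0,0],"hand":-1}

```text
time: 53.1
position: [0.4908, -0.0569, 0.0485]
orientation: [[0.998, 0.068, 0.002], [0.068, -0.998, -0.001], [0.002, 0.001, -1.0]]
ft_force: [-0.5, -0.7, 0.3]
opening: -0.0
grasp_force: 0.0
```

Call:
send_rows:
  plan:
    - {"offset":[0,-0.008,0],"turn":[0,0,0],"hand":-1}
    - {"offset":[0,-0.008,0],"turn":[0,0,0],"hand":-1}
    - {"offset":[0,-0.008,0],"turn":[0,0,0],"hand":-1}
    - {"offset":[0,-0.008,0],"turn":[0,0,0],"hand":-1}
    - {"offset":[0,0,0],"turn":[0,0,0],"hand":-1}

```text
time: 53.72
position: [0.4876, -0.0239, 0.0473]
orientation: [[0.998, 0.069, 0.0], [0.069, -0.998, 0.0], [0.0, -0.0, -1.0]]
ft_force: [0.2, -0.4, -0.2]
opening: 0.0004
grasp_force: 0.0
```

Call:
send_rows:
  plan:
    - {"offset":[0,-0.008,0],"turn":[0,0,0],"hand":-1}
    - {"offset":[0,-0.008,0],"turn":[0,0,0],"hand":-1}
    - {"offset":[0,-0.005,0],"turn":[0,0,0],"hand":-1}
    - {"offset":[0,0,0],"turn":[0,0,0],"hand":-1}
    - {"offset":[0,0,0],"turn":[0,0,0],"hand":-1}

```text
time: 54.35
position: [0.4862, -0.0036, 0.0472]
orientation: [[0.998, 0.068, -0.0], [0.068, -0.998, 0.0], [-0.0, -0.0, -1.0]]
ft_force: [-0.8, 0.4, 0.0]
opening: 0.0
grasp_force: 0.0
```

Call:
send_rows:
  plan:
    - {"offset":[0,-0.004,0],"turn":[0,0,0],"hand":-1}
    - {"offset":[0,-0.004,0],"turn":[0,0,0],"hand":-1}
    - {"offset":[0,0,0],"turn":[0,0,0],"hand":-1}
    - {"offset":[0,0,0],"turn":[0,0,0],"hand":-1}
    - {"offset":[0,0,0],"turn":[0,0,0],"hand":-1}

```text
time: 54.98
position: [0.4858, 0.0025, 0.0474]
orientation: [[0.998, 0.068, 0.0], [0.068, -0.998, -0.003], [-0.0, 0.003, -1.0]]
ft_force: [-0.3, -9.8, -0.6]
opening: 0.0002
grasp_force: 4.8
```

Call:
send_rows:
  plan:
    - {"offset":[0,-0.003,0],"turn":[0,0,0],"hand":-1}
    - {"offset":[0,-0.002,0],"turn":[0,0,0],"hand":-1}
    - {"offset":[0,0,0],"turn":[0,0,0],"hand":-1}
    - {"offset":[0,0,0],"turn":[0,0,0],"hand":-1}
    - {"offset":[0,0,0],"turn":[0,0,0],"hand":-1}

```text
time: 55.6
position: [0.4859, 0.0035, 0.0476]
orientation: [[0.998, 0.069, 0.001], [0.069, -0.998, -0.01], [-0.0, 0.01, -1.0]]
ft_force: [-1.8, -28.8, -1.9]
opening: -0.0002
grasp_force: 14.1
```

```bash
python3 - <<'E'
from look import *
s=manip.read_state(); print(s["position"],s["ft_force"])
im=manip.get_image("wrist"); print([(np.round(d["xyz"],4).tolist(),round(d["score"],2)) for d in manip.mark_of("wrist","switch_top")])
im=manip.get_image("side"); print([(np.round(d["xyz"],4).tolist(),round(d["score"],2)) for d in manip.mark_of("side","switch_top")])
E
```

```text
[0.48588667 0.00353587 0.04758373] [ -1.83556816 -28.83341661  -1.92664854]
[([0.4825, 0.0241, 0.0555], 0.8)]
[([0.4842, 0.0263, 0.0517], 0.7)]
```

The switch is at its stop: moved about 36–40 mm, 29 N. I'll back off, lift and do a final check.

Call:
send_rows:
  plan:
    - {"offset":[0,0.02,0],"turn":[0,0,0],"hand":-1}
    - {"offset":[0,0.01,0],"turn":[0,0,0],"hand":-1}
    - {"offset":[0,0,-0.05],"turn":[0,0,0],"hand":-1}
    - {"offset":[0,0,-0.06],"turn":[0,0,0],"hand":-1}
    - {"offset":[0,0,-0.06],"turn":[0,0,0],"hand":-1}

```text
time: 56.42
position: [0.4869, -0.0201, 0.2188]
orientation: [[0.998, 0.068, -0.001], [0.068, -0.998, 0.001], [-0.001, -0.001, -1.0]]
ft_force: [1.5, -1.1, 0.7]
opening: 0.0001
grasp_force: 0.0
```

Call:
send_rows:
  plan:
    - {"offset":[0.04,-0.03,0],"turn":[0,0,0],"hand":-1}
    - {"offset":[0,-0.03,0],"turn":[0,0,0],"hand":-1}
    - {"offset":[0,0,0],"turn":[0,0,0],"hand":-1}
    - {"offset":[0,0,0],"turn":[0,0,0],"hand":-1}
    - {"offset":[0,0,0],"turn":[0,0,0],"hand":-1}

```text
time: 57.05
position: [0.5231, 0.0413, 0.2172]
orientation: [[0.998, 0.067, -0.0], [0.067, -0.998, -0.0], [-0.0, 0.0, -1.0]]
ft_force: [0.3, 0.2, 0.4]
opening: 0.0003
grasp_force: 0.0
```

```bash
python3 - <<'E'
from look import *
s=manip.read_state(); print(s["position"],s["time"])
im,cal,o=grab("w14",.44,.70,-.09,.43,.02,.0008)
for n in("switch_top","bank0","torch0"): print(n,[(np.round(d["xyz"],4).tolist(),round(d["score"],2)) for d in manip.mark_of("wrist",n)])
E
```

```text
[0.52310434 0.04126557 0.21715856] 57.05
switch_top [([0.4818, 0.0251, 0.0538], 0.66)]
bank0 [([0.6359, 0.0511, 0.0034], 0.98), ([0.6426, -0.0183, 0.0026], 0.97), ([0.2712, -0.3096, 0.0004], 0.71)]
torch0 [([0.551, 0.2253, 0.0342], 0.91), ([0.5512, 0.3714, 0.0362], 0.84), ([0.5496, 0.2966, -0.0016], 0.45)]
```

View pics/w14.png

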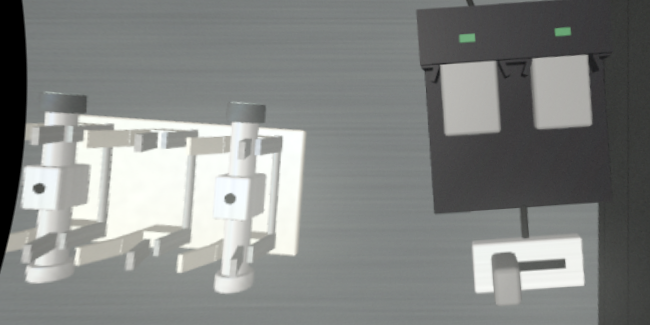

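The final picture shows torches at (240,195) and (55,185) in the rack, banks at (470,97) and (562,92) home, and the switch at (507,275) on. I'm handing in.

```bash
python3 -c "
from plant import manip
print(manip.job_done())"
```

```text
the job is handed in; nothing more can be done
None
```

I clipped both torches present into the rack, slid both grey power banks home in the dock, then pushed the switch to its on stop and handed the job in at about 57 s; the hand-in returned no verdict.

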